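# Put the scraper from the packing crate back in the bench rack

## Task

The orange-handled scraper has slid under the cover board of the open packing crate, so that little but its blade shows: draw it out and put it away in the empty wide slot in the middle of the wooden bench rack, blade down and handle up. Guide the blade edgewise down into the slot with the gripper, without dropping or ramming it, until the handle sits fully home on the rack, then let go. Leave the bowl in the crate and the two tools already in the rack where they are.

Things in the scene. Friction and masses are not known exactly. Their poses are not given: they have to be found in the camera images.
- scraper_handle (a point): Middle of the scraper's orange and black handle, 98 x 26 x 18 mm, flat sides. Axes: x along the tool to the blade's edge, y across the blade (handle's 26 mm way), z square to the blade's flat (18 mm way). Handle's square front end at x +49 mm, steel butt at -49 mm, balance about +26 mm; 0.14 to 0.28 kg. It starts flat on the crate's foam, handle under the cover board, blade towards the robot.
- scraper_tip (a point): Middle of the edge of the scraper's stiff steel blade, 131 mm from scraper_handle along x, same axes. The blade is 82 mm long, 3 mm thick, at mid thickness of the handle (lying flat, 7 mm clear of what it lies on); 34 mm wide in its first 20 mm from the handle, then 50 mm, the last 6 mm 45 mm. Whole scraper: 180 mm.
- rack_slot (a point): Centre of the mouth of the rack's empty middle slot, on the board's top, 92 mm above the bench. Axes: z up, y along slot and board, x across it. The slot is 56 mm (y) by 7 mm (x), right through the 30 mm board, mouth bevelled by 3 mm. Fully home, the front end of the handle rests on the board, the blade's edge 82 mm below this point. Either flat of the blade may face either side.
- rack: Wooden bench rack, fixed, same on both sides; origin on the bench under the middle slot, axes as rack_slot. Board 60 (x) x 260 (y) x 30 mm, top 92 mm up, on end cheeks, feet 100 mm wide; the bench beside it is free. Small slots at y -85 and +85 mm hold chisel and filling knife. The scraper may be set down leaning, blade edge on the bench, handle on a long edge of the board, to take it anew.
- crate: Open plywood packing crate, fixed, 340 (x) x 320 (y) x 100 mm high, walls 9 mm; origin under its centre, z up. White foam fills it to 55 mm above the bench. A 9 mm cover board, flush with the rim, roofs its far end from x +55 mm on (36 mm over the foam). A foam cradle 18 mm high, x -112 to 32, y 25 to 151 mm, holds the bowl; the scraper lies on the -y half, open in front of its blade.
- bowl_center (a point): Blue ceramic bowl, 88 mm across, 50 mm high, in the crate's foam cradle; point half-way up. Leave alone.
- chisel_center (a point): Wood-handled chisel standing in a small slot of the rack, handle 29 mm thick, 90 mm high above the board; point half-way up the handle. Leave alone.
- knife_center (a point): Blue-handled narrow filling knife standing in the other small slot of the rack, handle 24 x 18 mm, 92 mm high above the board; point half-way up the handle. Leave alone.
Mind the look-alikes: they are no part of the job. Of the things that look like the part that bears knife_center, the smaller one is meant. What is shaped like the part that bears scraper_handle but yellow is not meant.

How it is judged:
By the outcome, as a careful person would: the job done as asked, in the order asked, and still so for the second after the job is handed in, with the robot touching nothing.
It also fails if it takes over 64 s, if anything falls off the work surface, if the arm or the gripper's body presses on something with over 40 N, if the wrist force passes 120 N, or if a joint passes its speed limit or range.

## Robot

A 7-joint arm with a two-finger parallel gripper is mounted at the origin on the work surface. World frame = base frame: x ahead of the robot, y to its left, z up, the work surface at z = 0. Lengths are in m, angles in rad, forces in N, time in s.
With the tool pointing down it reaches from about 0.425 to 0.825 m from the base axis. Payload 3.6 kg.
Tool frame: the origin (TCP) lies at the very end of the fingers, on their centre line; the grasp point (between the pads) lies 19 mm behind it (manip.grip_point_offset is the distance from the TCP to the grasp point, in m); x points along the fingers, z is the direction in which the jaws open and shut, and the axes are right-handed (so a half turn about x gives the same grasp; the last joint's range is limited). The gripper opens to 85 mm and grips with 20 to 120 N. Pads are 22 mm wide; open, the fingers measure 114 mm over their backs; the gripper's body (76 mm by 85 mm) begins 54 mm behind the grasp point. The pads swing forward as they close: fully open they stand 13 mm farther back than shut.
Start: joints at [-1.27, 0.615, -0.013, 1.423, 0.008, 1.103, -0.04], TCP at [0.209, 0.616, 0.198] pointing down, gripper open.
Joint ranges: [-3.12, 3.12], [-0.3, 2.06], [-1.34, 1.32], [0.26, 2.42], [-1.36, 4.5], [0.01, 1.98], [-2.84, 2.84]. Speed limits (rad/s): [2.79, 2.79, 3.14, 3.14, 3.14, 3.14, 3.14].

## Interface

Orientations are given as a unit quaternion [x, y, z, w].
In Python, from station import monitor, snapshot, camera_params, manip gives the robot as it stands. The module is installed in compiled form; this text tells all that it offers.
- The arm moves only by the tool play_rows, never from a script. Its argument "rows" is a list that holds one entry, the list of rows, each a list of 7 numbers: the opening in per cent of the stroke, from 0 (shut) to 100 (fully open), then the shift along the tool's x, y, z in mm, then the turn, a rotation vector about the tool's x, y, z in rad. In form: [[[hand, x, y, z, wx, wy, wz], ...]]. A call has 1 to 20 rows; each row is the pose to reach, as a shift and turn from the pose commanded when the call began, along the tool's axes at that moment; what a row does not reach only later rows make up. A row lasts 1/10 s, in which the tool goes at most 50 mm and 8.59 degrees, less where a joint would pass 70% of its speed; a pose out of reach is approached as far as the arm can. A call with a gripper value outside its range is refused whole. The fingers move at their own pace and stop on an object; "grip_force" is the grip in N (left out, the last holds). Time passes only in rows, so rows that repeat a pose let the fingers close. It gives the time, the measured TCP pose, the force and the opening at its end, in the units of the state.
- monitor.read_state(): the state, without advancing time (a new reading comes with each control period).
- snapshot(name): name is "side" or "top"; returns the picture (480x640x3 uint8, red, green, blue); there is no depth.
- camera_params(name): a dict with "K" (3x3 intrinsics, pixels), "k1" (the pictures are not rectified: a ray, as slopes to the right and down, at radius r is drawn at 1 + k1 r^2 times it, then the intrinsics apply), "R" (3x3) and "t" (3): a world point X has camera coordinates R X + t. Camera axes: x right, y down, z forward; pixel columns grow to the right and rows downward; lengths in m; the calibration is good to about 2 mm. A picture is of the moment at which its call begins. camera_params takes no time and is no camera call.
- manip.job_done(): hands the job in, once; it reports no verdict.
The state is a dict: "time": time; "joint_pos": joint angles; "joint_vel": joint speeds; "effort": joint torques, N m; "ee_pos": TCP position; "tool_rot": TCP orientation; "contact_force": force on the tool from outside, world axes, zero at the start; "wrist_torque": the same for the moment, N m; "width": finger opening in m.
Only numpy, scipy, OpenCV 4.12 (cv2) and the standard library are available. Lean on these libraries where they do the work, as an engineer would, in place of code of your own. Each camera call takes 0.05 s, during which the arm holds its last target.

## Working session

There is one attempt and no reset: what is moved stays moved. The work goes in short steps, Python scripts to look and compute and a tool call to move; the robot and the scene stay as the last step left them, time stands still between calls to the robot, and variables do not carry over. Pictures are saved under pics/ and viewed, and the job is handed in when it is done.

Besides the shell and the picture viewer there is one more tool, called by a JSON object that holds its "method" and its "body". play_rows: Moves the arm, as the interface text tells. Its arguments: {"type":"object","properties":{"rows":{"type":"array","items":{"type":"array","items":{"type":"array","items":{"type":"number"}}}},"grip_force":{"type":"number"}},"required":["rows"]}

```bash
ls; mkdir -p pics
python3 - <<'E'
from station import monitor, snapshot, camera_params, manip
import cv2
s=monitor.read_state(); print(s); print(manip.grip_point_offset)
for n in("side","top"):
    cv2.imwrite(f"pics/{n}0.png",snapshot(n)[:,:,::-1]); print(n,camera_params(n))
E
```

```text
pics
{'time': 0.0, 'joint_pos': array([-1.27048933,  0.61591036, -0.01263103,  1.42488135,  0.00810445,
        1.1034419 , -0.04040525]), 'joint_vel': array([-0.00216309, -0.000119  ,  0.00040539,  0.00027616, -0.00010857,
       -0.00065666, -0.00201606]), 'effort': array([-4.36681603e-04, -4.69214737e+01,  2.59252293e-01, -1.71034992e+01,
        1.00258685e-02,  9.56967910e-03,  8.20845770e-06]), 'ee_pos': array([0.20837537, 0.61479259, 0.19714981]), 'tool_rot': array([-0.41256562,  0.57539977,  0.41147889,  0.57392494]), 'contact_force': array([-0.66723989,  0.63257901,  0.14697908]), 'wrist_torque': array([-0.01300579,  0.0413039 , -0.02521988]), 'width': 0.08538586912206701}
0.0187
side {'K': array([[492.5782745 ,   0.        , 315.58761068],
       [  0.        , 492.5782745 , 244.54919705],
       [  0.        ,   0.        ,   1.        ]]), 'k1': -0.04186234264516172, 'R': array([[ 7.17868705e-01, -6.96178504e-01, -1.09650424e-04],
       [-4.59611110e-01, -4.73812483e-01, -7.51171990e-01],
       [ 5.22897839e-01,  5.39293261e-01, -6.60106529e-01]]), 't': array([-0.34755017,  0.33053108,  0.86912997])}
top {'K': array([[573.89819304,   0.        , 317.89888775],
       [  0.        , 573.89819304, 246.2335968 ],
       [  0.        ,   0.        ,   1.        ]]), 'k1': -0.015698299068301495, 'R': array([[ 0.01267692, -0.99989967, -0.00631994],
       [-0.98030418, -0.01118221, -0.19717673],
       [ 0.19708628,  0.00869506, -0.98034759]]), 't': array([0.0112507 , 0.5469802 , 1.05841429])}
```

View pics/side0.png

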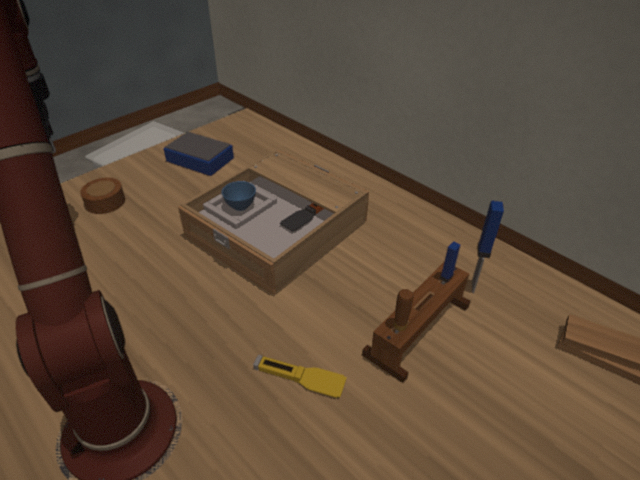

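View pics/top0.png

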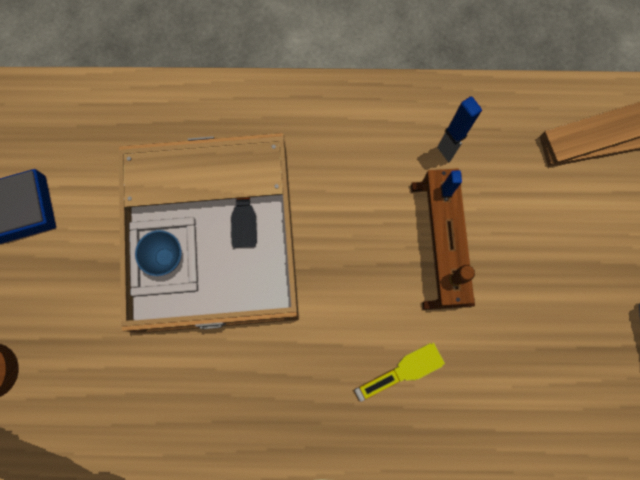

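```bash
cat > h.py <<'E'
import numpy as np, cv2
from station import camera_params
P={n:camera_params(n) for n in("side","top")}
def dist(n): return np.array([P[n]["k1"],0,0,0,0.])
def proj(n,X):
    p=P[n]; X=np.atleast_2d(np.array(X,float))
    return cv2.projectPoints(X,cv2.Rodrigues(p["R"])[0],p["t"],p["K"],dist(n))[0].reshape(-1,2)
def ray(n,uv):
    p=P[n]; q=cv2.undistortPoints(np.array(uv,float).reshape(-1,1,2),p["K"],dist(n)).reshape(-1,2)
    d=np.c_[q,np.ones(len(q))]@p["R"]; o=-p["R"].T@p["t"]
    return o,d
def onz(n,uv,z):
    o,d=ray(n,uv); return o+d*((z-o[2])/d[:,2])[:,None]
def tri(us,ut):
    o1,d1=ray("side",[us]);o2,d2=ray("top",[ut]);d1=d1[0];d2=d2[0]
    A=np.c_[d1,-d2]; k=np.linalg.lstsq(A,o2-o1,rcond=None)[0]
    a=o1+k[0]*d1;b=o2+k[1]*d2; return (a+b)/2,np.linalg.norm(a-b)
def crop(n,f,x,y,w,h,s):
    im=cv2.imread(f)[y:y+h,x:x+w]; cv2.imwrite(n,cv2.resize(im,None,fx=s,fy=s,interpolation=cv2.INTER_CUBIC))
E
python3 - <<'E'
from h import *
crop("pics/c1.png","pics/top0.png",110,125,200,150*4//3//1+10,3.7) if 0 else crop("pics/c1.png","pics/top0.png",110,125,200,215,2.79*1)
crop("pics/c2.png","pics/top0.png",400,85,100,240,2.5)
crop("pics/c3.png","pics/side0.png",170,140,210,155,3.8)
crop("pics/c4.png","pics/side0.png",350,190,170,195,3)
E
```

```text
(no output)
```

View pics/c1.png

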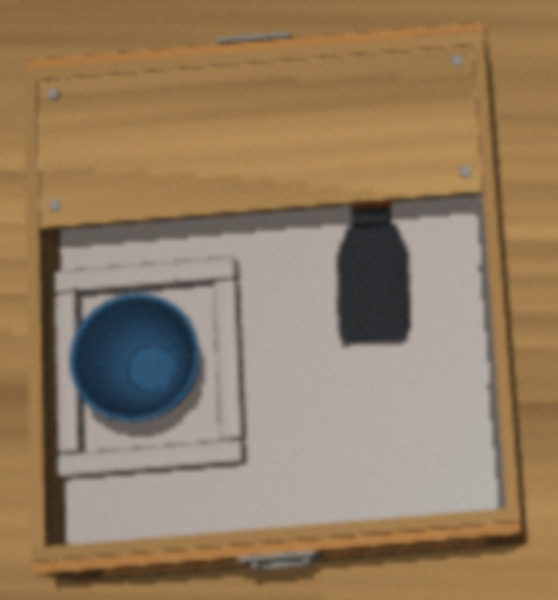

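View pics/c2.png

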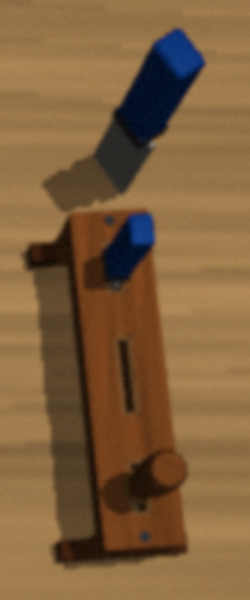

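View pics/c3.png

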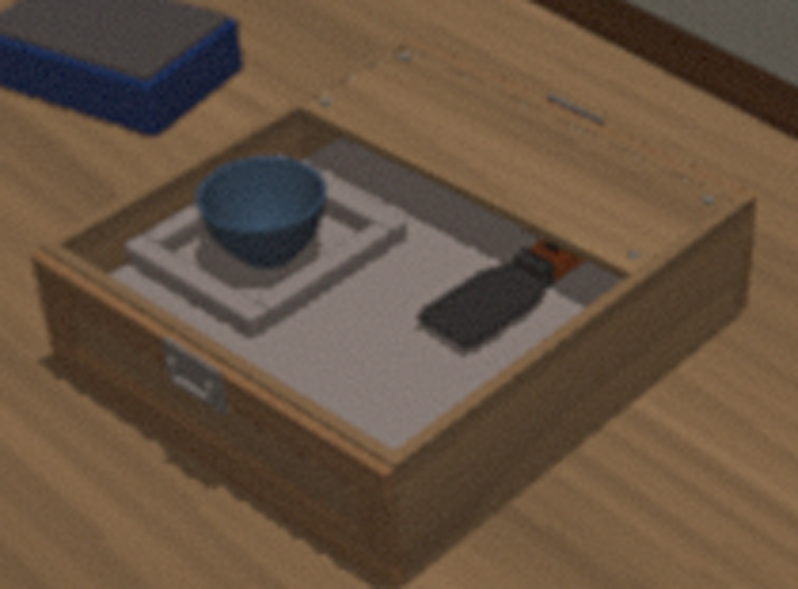

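View pics/c4.png

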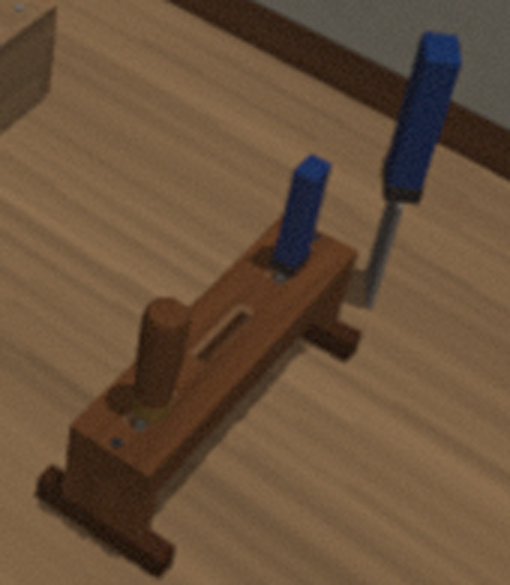

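Run:
```python
from h import *
np.set_printoptions(precision=4,suppress=True)
c1=lambda L:(np.array(L,float)+.5)/2.79+[110,125]-.5
c2=lambda L:(np.array(L,float)+.5)/2.5+[400,85]-.5
c3=lambda L:(np.array(L,float)+.5)/3.8+[170,140]-.5
c4=lambda L:(np.array(L,float)+.5)/3+[350,190]-.5
print("scraper top: tipL,tipR, wideL,R, neckL,R"); print(onz("top",c1([(342,345),(406,342),(337,300),(410,300),(353,212),(391,212)]),.0635))
print("scraper side tip"); print(onz("side",c3([(420,320),(465,352)]),.0635))
print("crate rim TL TR BR BL"); print(onz("top",c1([(28,62),(483,28),(522,545),(35,572)]),.1))
print("cover edge L R"); print(onz("top",c1([(42,228),(480,192)]),.1))
print("crate side FL,F,R");print(onz("side",c3([(38,258),(390,470),(755,198)]),.1))
print("bowl"); print(onz("top",c1([(135,357)]),.123))
print("slot top ends; board corners TL,TR,BR,BL"); print(onz("top",c2([(122,340),(130,412),(72,212),(150,210),(186,547),(107,551)]),.092))
print("slot side ends; board FL, F, R"); print(onz("side",c4([(200,356),(248,315),(70,428),(150,474),(356,254),(280,220)]),.092))
print("knife top",tri(c4([(313,163)])[0],c2([(142,220)])[0]))
print("big knife top",tri(c4([(441,38)])[0],c2([(183,42)])[0]), onz("side",c4([(370,305)]),0), onz("top",c2([(120,190),(97,160)]),0))
print("chisel top",tri(c4([(166,306)])[0],c2([(168,470)])[0]))
```

```text
scraper top: tipL,tipR, wideL,R, neckL,R
[[0.539  0.1825 0.0635]
 [0.5416 0.1384 0.0635]
 [0.5708 0.1873 0.0635]
 [0.5713 0.1366 0.0635]
 [0.6341 0.1788 0.0635]
 [0.6344 0.1521 0.0635]]
scraper side tip
[[0.539  0.1812 0.0635]
 [0.5382 0.1371 0.0635]]
crate rim TL TR BR BL
[[0.7293 0.4033 0.1   ]
 [0.7571 0.0882 0.1   ]
 [0.4008 0.054  0.1   ]
 [0.3793 0.3703 0.1   ]]
cover edge L R
[[0.6104 0.3839 0.1   ]
 [0.6388 0.0873 0.1   ]]
crate side FL,F,R
[[0.3762 0.3646 0.1   ]
 [0.4105 0.0565 0.1   ]
 [0.7557 0.0882 0.1   ]]
bowl
[[0.5178 0.3078 0.123 ]]
slot top ends; board corners TL,TR,BR,BL
[[ 0.5913 -0.2285  0.092 ]
 [ 0.5359 -0.2327  0.092 ]
 [ 0.6922 -0.1933  0.092 ]
 [ 0.6945 -0.2534  0.092 ]
 [ 0.4354 -0.2705  0.092 ]
 [ 0.4318 -0.2124  0.092 ]]
slot side ends; board FL, F, R
[[ 0.5351 -0.2313  0.092 ]
 [ 0.5876 -0.2316  0.092 ]
 [ 0.4291 -0.2109  0.092 ]
 [ 0.4372 -0.2679  0.092 ]
 [ 0.6901 -0.2503  0.092 ]
 [ 0.6806 -0.1926  0.092 ]]
knife top (array([ 0.653 , -0.2227,  0.1834]), np.float64(0.005781307396912203))
big knife top (array([ 0.7596, -0.2405,  0.2408]), np.float64(0.007100368381689853)) [[ 0.7439 -0.2502  0.    ]] [[ 0.7439 -0.2517  0.    ]
 [ 0.7703 -0.2332  0.    ]]
chisel top (array([ 0.4772, -0.2352,  0.1857]), np.float64(0.001298898647997372))
```

```bash
cat >> h.py <<'E'
from scipy.spatial.transform import Rotation as Ro
def Rtool(a,j):
    """a: approach (tool x), j: jaw dir (tool z)"""
    a=np.array(a,float);a/=np.linalg.norm(a);j=np.array(j,float);j-=a*(a@j);j/=np.linalg.norm(j)
    return np.c_[a,np.cross(j,a),j]
def delta(p0,R0,p1,R1):
    R0=np.array(R0)
    if R0.ndim==1: R0=Ro.from_quat(R0).as_matrix()
    best=None
    for s in (1,-1):
        R=R1@np.diag([1,s,s]); rv=Ro.from_matrix(R0.T@R).as_rotvec()
        print("shift mm",np.round(R0.T@(np.array(p1)-p0)*1000,1),"rotvec",np.round(rv,4),"deg",round(np.degrees(np.linalg.norm(rv)),1),"flip" if s<0 else "")
E
python3 - <<'E'
from h import *
from station import monitor
np.set_printoptions(precision=4,suppress=True)
s=monitor.read_state()
print(Ro.from_quat(s["tool_rot"]).as_matrix())
y=.05
R1=Rtool([0,0,-1],[-np.sin(y),np.cos(y),0])
delta(s["ee_pos"],s["tool_rot"],[.570,.1615,.197],R1)
E
```

```text
[[-0.0007 -0.9471  0.321 ]
 [-0.0022  0.321   0.9471]
 [-1.     -0.     -0.0023]]
shift mm [   1.  -488.  -313.3] rotvec [-0.3768 -0.0023 -0.0004] deg 21.6 
shift mm [   1.  -488.  -313.3] rotvec [ 2.7648 -0.0006  0.0032] deg 158.4 flip
```

{"method": "play_rows", "body": {"rows": [[[80,0,-35,-22,-0.027,0,0],[80,0,-70,-45,-0.054,0,0],[80,0,-105,-67,-0.081,0,0],[80,0,-140,-90,-0.108,0,0],[80,0,-175,-112,-0.135,0,0],[80,0,-210,-135,-0.162,0,0],[80,0,-245,-157,-0.19,0,0],[80,0,-280,-180,-0.217,0,0],[80,0,-315,-202,-0.244,0,0],[80,0,-350,-225,-0.271,0,0],[80,0,-385,-247,-0.298,0,0],[80,0,-420,-270,-0.325,0,0],[80,0,-455,-292,-0.352,0,0],[80,0,-475,-305,-0.365,0,0],[80,0,-488,-313,-0.377,0,0],[80,0,-488,-313,-0.377,0,0],[80,0,-488,-313,-0.377,0,0]]], "grip_force": 40}}

```text
time: 1.8
ee_pos: [0.5695, 0.1631, 0.1978]
tool_rot: [-0.512, 0.488, 0.513, 0.487]
contact_force: [-0.3, 1.2, -0.3]
width: 0.0686
```

Run:
```python
from h import *
from station import monitor,snapshot
np.set_printoptions(precision=4,suppress=True)
s=monitor.read_state(); print(s["joint_pos"],s["ee_pos"],s["width"])
for n in("side","top"):
    cv2.imwrite(f"pics/{n}1.png",snapshot(n)[:,:,::-1])
    print(n,proj(n,[s["ee_pos"]]))
R=Ro.from_quat(s["tool_rot"]).as_matrix()
tips=[s["ee_pos"]+R@[-.007,0,d] for d in(-.034,.034)]
print(proj("side",tips))
crop("pics/d1.png","pics/side1.png",170,80,210,160,3.8)
crop("pics/d2.png","pics/top1.png",110,125,200,215,2.79)
```

```text
[-0.2746  0.5254 -0.0647  1.5966  0.0368  1.0222  1.2712] [0.5695 0.1631 0.1978] 0.06859761353784635
side [[292.7061 175.7843]]
top [[232.3465 215.6412]]
[[303.353  178.8919]
 [282.2167 167.6738]]
```

View pics/d1.png

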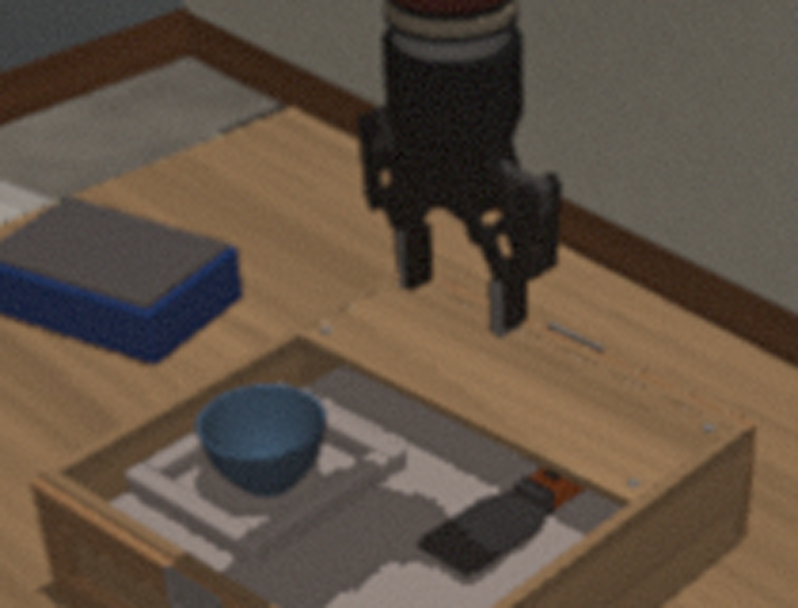

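View pics/d2.png

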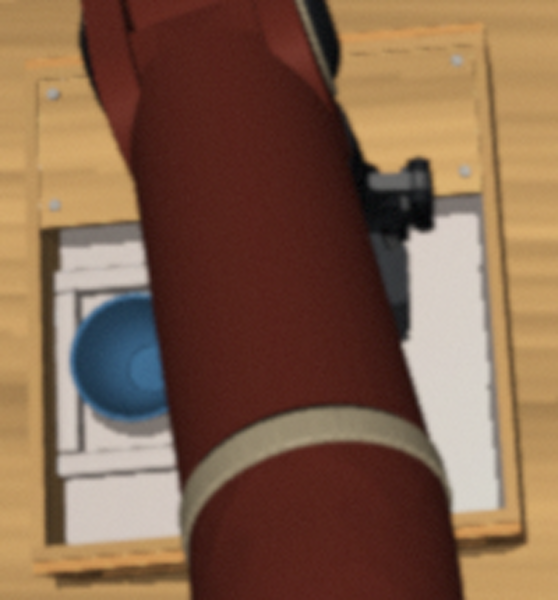

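Run:
```python
from h import *
np.set_printoptions(precision=4,suppress=True)
for n in P: print(n,-P[n]["R"].T@P[n]["t"])
for z in(.19,.21,.23,.25,.28): print(z,proj("top",[[.57,.106,z]]),proj("side",[[.57,.129,z],[.57,.197,z]]).ravel())
```

```text
side [-0.0531 -0.5541  0.822 ]
top [0.3275 0.0082 1.1455]
0.19 [[266.2411 216.8613]] [303.0997 184.6222 283.2131 172.7516]
0.21 [[265.1181 213.9225]] [302.9507 177.1783 282.8419 165.4177]
0.23 [[263.9486 210.8621]] [302.7983 169.5572 282.4628 157.9158]
0.25 [[262.7297 207.6723]] [302.6425 161.7531 282.0756 150.2405]
0.28 [[260.8016 202.6265]] [302.4022 149.6902 281.4788 138.3903]
```

{"method": "play_rows", "body": {"rows": [[[80,20,0,0,0,0,0],[80,45,0,0,0,0,0],[80,70,0,0,0,0,0],[80,90,0,0,0,0,0],[80,100,0,0,0,0,0],[80,100,0,0,0,0,0],[80,100,0,0,0,0,0]]]}}

```text
time: 2.6
ee_pos: [0.5707, 0.1634, 0.0991]
tool_rot: [0.513, -0.487, -0.512, -0.488]
contact_force: [0.1, 0.1, 0.0]
width: 0.0682
```

Run:
```python
from h import *
from station import monitor,snapshot
np.set_printoptions(precision=4,suppress=True)
s=monitor.read_state(); print(s["joint_pos"],s["ee_pos"],s["width"],s["contact_force"])
for n in("side",):
    cv2.imwrite(f"pics/{n}2.png",snapshot(n)[:,:,::-1])
    print(n,proj(n,[s["ee_pos"]]))
R=Ro.from_quat(s["tool_rot"]).as_matrix()
tips=[s["ee_pos"]+R@[-.009,0,d] for d in(-.034,.034)]
print(proj("side",tips))
crop("pics/e1.png","pics/side2.png",220,120,150,115,5.2)
```

```text
[-0.2782  0.6364 -0.06    1.7082  0.0495  0.7971  1.261 ] [0.5707 0.1634 0.0991] 0.06815513289519921 [0.1392 0.1063 0.0449]
side [[294.2329 209.9433]]
[[304.306  212.857 ]
 [284.2415 201.2432]]
```

View pics/e1.png

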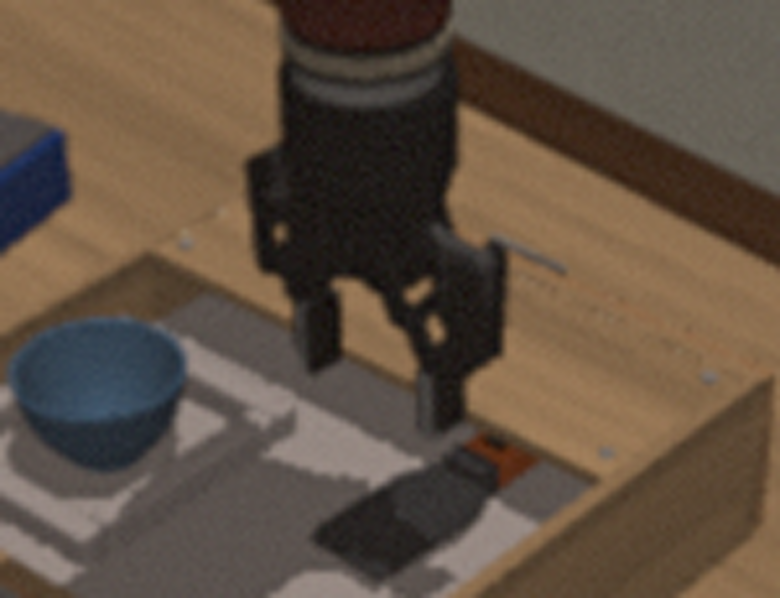

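Run:
```python
from h import *
from station import monitor,snapshot
np.set_printoptions(precision=4,suppress=True)
cv2.imwrite(f"pics/top2.png",snapshot("top")[:,:,::-1])
s=monitor.read_state();R=Ro.from_quat(s["tool_rot"]).as_matrix()
print(R)
for b in(0,-.02,-.05,-.07):
  print(b,proj("top",[s["ee_pos"]+R@[b,y,d] for d in(-.05,) for y in(-.011,.011)]).round(1).ravel())
crop("pics/e2.png","pics/top2.png",200,150,110,100,7)
```

```text
[[ 0.0025 -0.9987 -0.0506]
 [ 0.0009 -0.0506  0.9987]
 [-1.     -0.0026  0.0008]]
0 [266.9 221.1 267.2 232.5]
-0.02 [265.9 218.5 266.2 230.2]
-0.05 [264.3 214.5 264.6 226.4]
-0.07 [263.2 211.6 263.5 223.8]
```

View pics/e2.png

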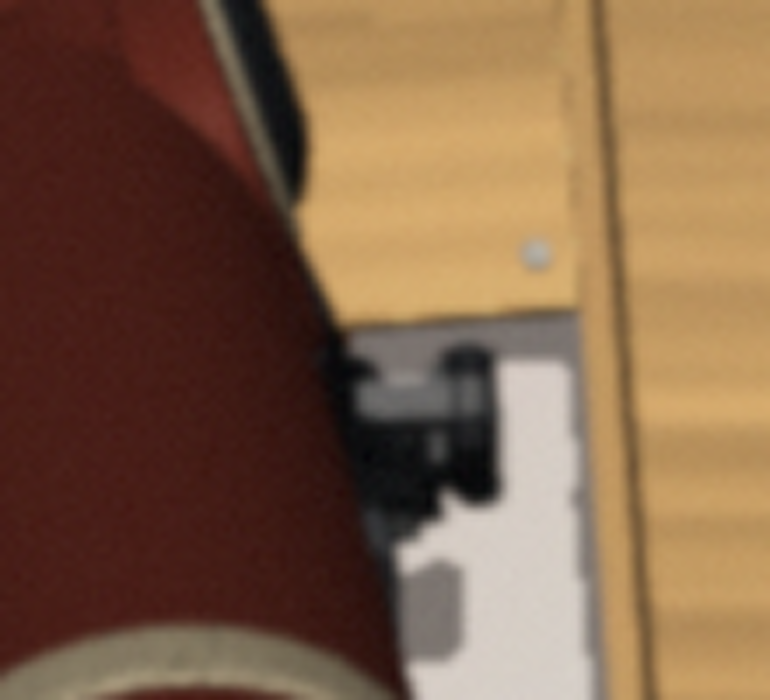

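{"method": "play_rows", "body": {"rows": [[[80,12,0,0,0,0,0],[80,24,0,0,0,0,0],[80,32,0,0,0,0,0],[80,35,0,0,0,0,0],[80,35,0,0,0,0,0]]]}}

```text
time: 3.2
ee_pos: [0.5698, 0.1623, 0.0623]
tool_rot: [-0.512, 0.488, 0.513, 0.487]
contact_force: [-0.4, -0.7, -0.0]
width: 0.0684
```

```bash
cat > look.py <<'E'
import sys
from h import *
from station import monitor,snapshot
np.set_printoptions(precision=4,suppress=True)
def look(tag,side=None,top=None):
    s=monitor.read_state(); print(s["time"],s["joint_pos"],s["ee_pos"],s["tool_rot"],s["width"],s["contact_force"])
    for n,c in(("side",side),("top",top)):
        if c:
            cv2.imwrite(f"pics/{n}{tag}.png",snapshot(n)[:,:,::-1]); print(n,proj(n,[s["ee_pos"]]))
            crop(f"pics/{n}{tag}c.png",f"pics/{n}{tag}.png",*c)
    return s
E
python3 -c "
from look import *
look(3,(220,120,150,115,5.2),(200,150,110,100,6))"
```

```text
3.2 [-0.2793  0.6853 -0.0567  1.7383  0.0543  0.7213  1.257 ] [0.5698 0.1623 0.0623] [-0.5121  0.4879  0.5127  0.4867] 0.06836665284777416 [-0.3581 -0.7299 -0.0211]
side [[294.6822 222.192 ]]
top [[243.4285 232.9602]]
```

View pics/side3c.png

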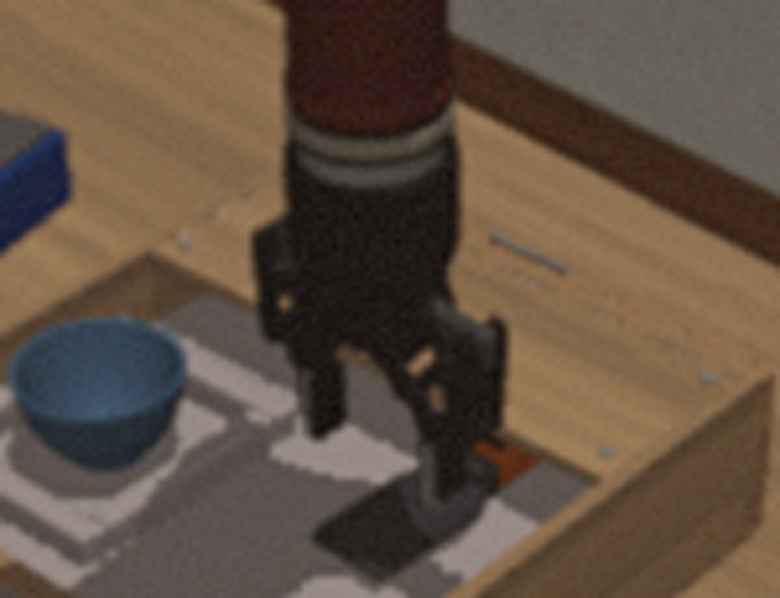

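View pics/top3c.png

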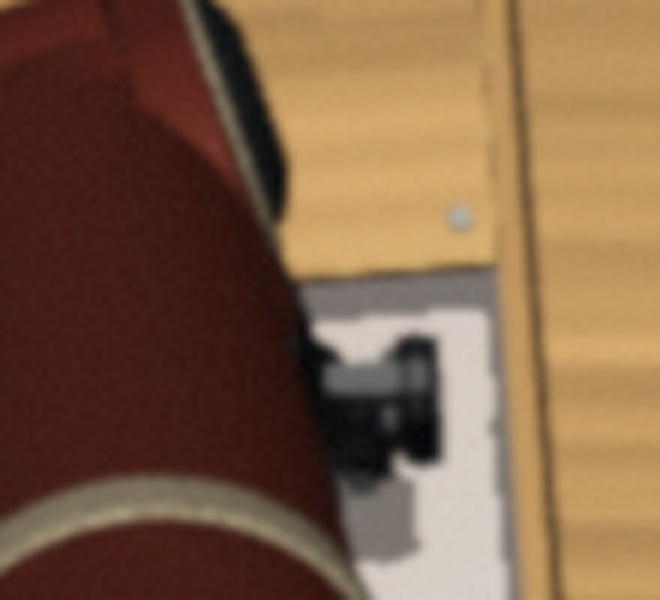

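{"method": "play_rows", "body": {"rows": [[[80,3,0,0,0,0,0],[80,5,0,0,0,0,0],[80,6,0,0,0,0,0],[80,6,0,0,0,0,0]]]}}

```text
time: 3.7
ee_pos: [0.5702, 0.1625, 0.0572]
tool_rot: [-0.512, 0.487, 0.512, 0.487]
contact_force: [0.3, 0.5, -0.1]
width: 0.0686
```

```bash
python3 -c "
from look import *
look(4,(220,120,150,115,5.2))"
```

```text
3.7 [-0.2797  0.6924 -0.0561  1.7422  0.0551  0.7088  1.2562] [0.5702 0.1625 0.0572] [-0.5124  0.4874  0.5124  0.4872] 0.06858816576712135 [ 0.3254  0.5278 -0.1201]
side [[294.8276 223.72  ]]
```

View pics/side4c.png

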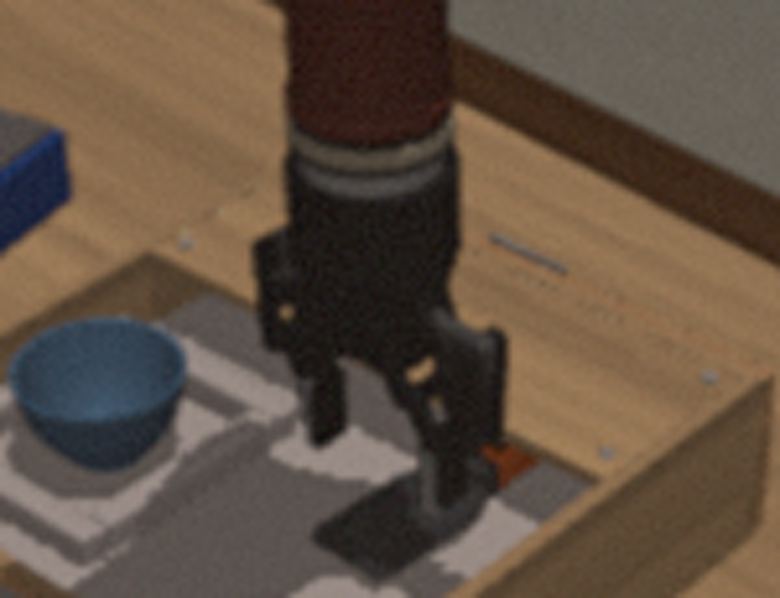

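{"method": "play_rows", "body": {"rows": [[[80,3,0,0,0,0,0],[80,6,0,0,0,0,0],[80,8,0,0,0,0,0],[80,8,0,0,0,0,0]]]}}

```text
time: 4.15
ee_pos: [0.57, 0.1624, 0.0488]
tool_rot: [-0.512, 0.488, 0.513, 0.487]
contact_force: [-0.5, 0.4, 0.2]
width: 0.0681
```

{"method": "play_rows", "body": {"rows": [[[80,2,0,0,0,0,0],[80,4,0,0,0,0,0],[80,4,0,0,0,0,0]]]}}

```text
time: 4.45
ee_pos: [0.5701, 0.1624, 0.045]
tool_rot: [-0.512, 0.487, 0.513, 0.487]
contact_force: [1.3, -0.2, 1.0]
width: 0.0685
```

```bash
python3 -c "
from look import *
look(5,(220,120,150,115,5.2),(200,150,110,100,6))"
```

```text
4.45 [-0.2805  0.7097 -0.0549  1.7503  0.0567  0.6838  1.2549] [0.5701 0.1624 0.045 ] [-0.5123  0.4875  0.5125  0.4871] 0.0684624576460915 [ 1.2961 -0.1885  0.9933]
side [[294.9304 227.5602]]
top [[244.5399 234.7469]]
```

View pics/side5c.png

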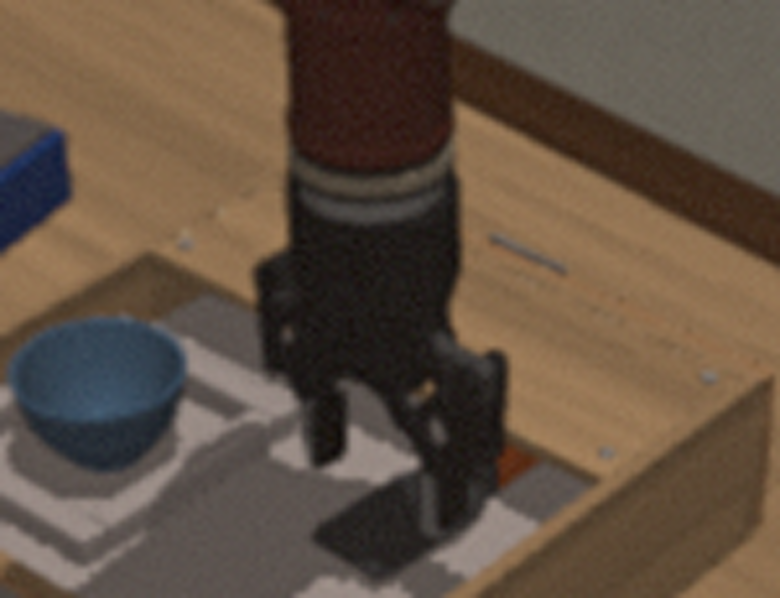

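View pics/top5c.png

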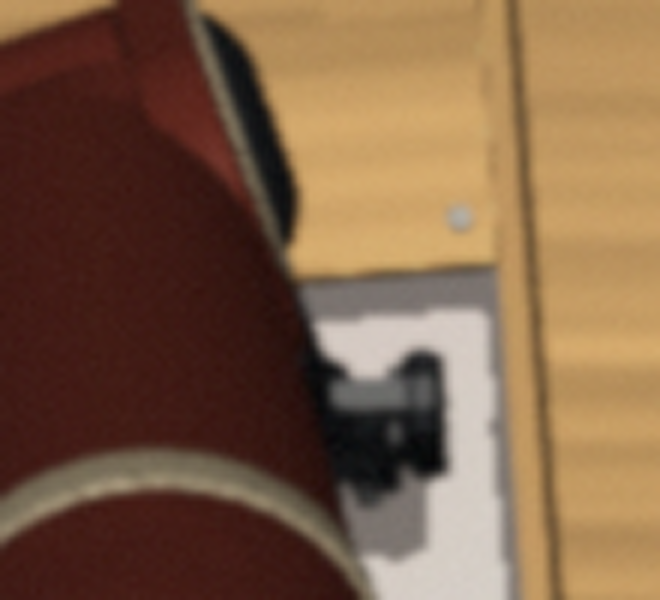

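```bash
python3 -c "
from h import *
np.set_printoptions(precision=4,suppress=True)
for z in (.055,.07,.085): print(z,onz('side',[(282.5,209.4),(305.6,222.5)],z))
"
```

```text
0.055 [[0.5887 0.2299 0.055 ]
 [0.5945 0.1494 0.055 ]]
0.07 [[0.5762 0.2145 0.07  ]
 [0.5818 0.1357 0.07  ]]
0.085 [[0.5636 0.1992 0.085 ]
 [0.5691 0.1219 0.085 ]]
```

{"method": "play_rows", "body": {"rows": [[[80,3,0,0,0,0,0],[80,6,0,0,0,0,0],[80,9,0,0,0,0,0],[80,10,0,0,0,0,0],[80,10,0,0,0,0,0]]]}}

```text
time: 5.05
ee_pos: [0.5701, 0.1624, 0.035]
tool_rot: [-0.512, 0.488, 0.513, 0.487]
contact_force: [-0.0, 0.1, 0.1]
width: 0.0685
```

{"method": "play_rows", "body": {"rows": [[[80,2,0,0,0,0,0],[80,4,0,0,0,0,0],[80,5,0,0,0,0,0],[80,5,0,0,0,0,0]]]}}

```text
time: 5.45
ee_pos: [0.5702, 0.1624, 0.0301]
tool_rot: [-0.512, 0.487, 0.512, 0.487]
contact_force: [-0.7, 0.6, 0.9]
width: 0.0681
```

```bash
python3 -c "
from look import *
look(6,(220,120,150,115,5.2))"
```

```text
5.45 [-0.2815  0.7313 -0.0533  1.7593  0.0587  0.653   1.2532] [0.5702 0.1624 0.0301] [-0.5123  0.4874  0.5125  0.4871] 0.06810948512574126 [-0.6659  0.6151  0.8876]
side [[295.1147 232.1502]]
```

View pics/side6c.png

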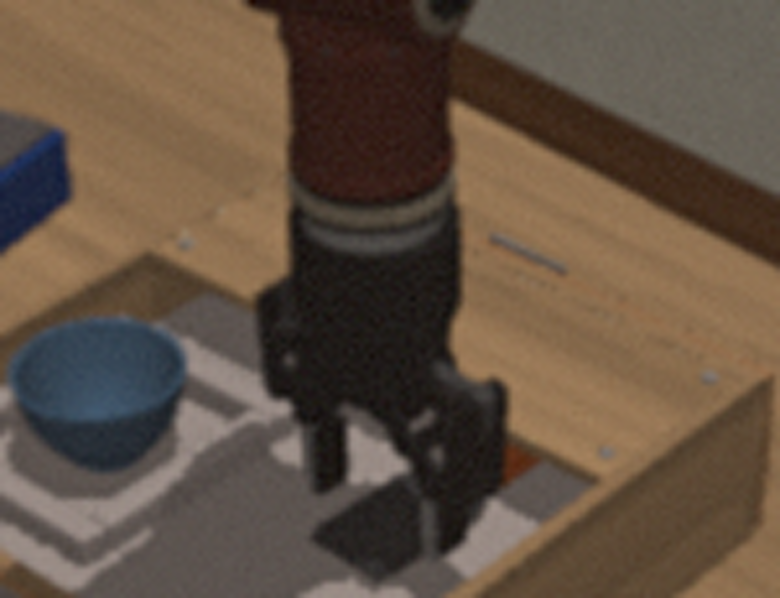

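{"method": "play_rows", "body": {"rows": [[[80,2,0,0,0,0,0],[80,4,0,0,0,0,0],[80,6,0,0,0,0,0],[80,7,0,0,0,0,0],[80,7,0,0,0,0,0]]]}}

```text
time: 6.0
ee_pos: [0.5702, 0.1624, 0.023]
tool_rot: [-0.512, 0.487, 0.512, 0.487]
contact_force: [-0.6, -0.4, -0.6]
width: 0.0683
```

```bash
python3 -c "
from look import *
look(7,(240,160,100,80,8))"
```

```text
6.0 [-0.282   0.7418 -0.0525  1.7631  0.0595  0.6388  1.2524] [0.5702 0.1624 0.023 ] [-0.5123  0.4875  0.5125  0.4871] 0.06828732559074703 [-0.5852 -0.4157 -0.6207]
side [[295.1919 234.3029]]
```

View pics/side7c.png

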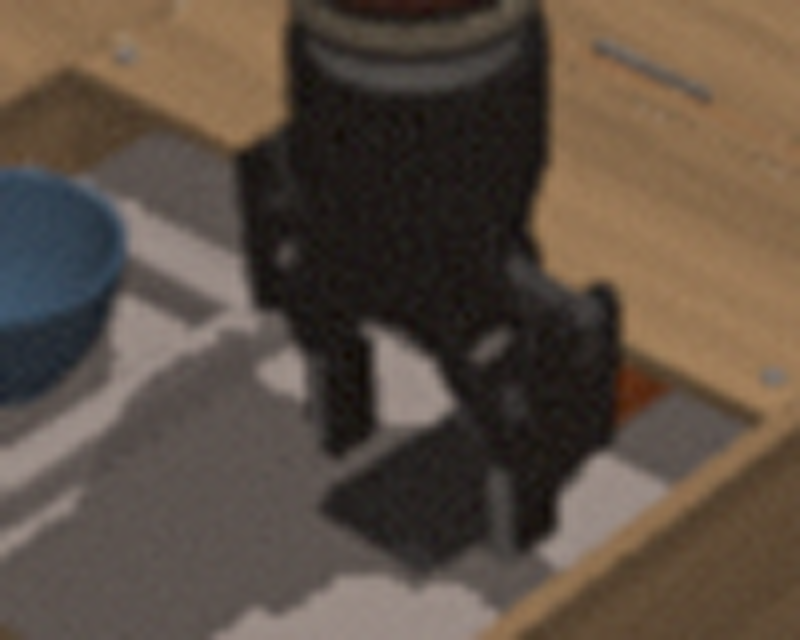

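```bash
python3 -c "
from h import *
np.set_printoptions(precision=4,suppress=True)
for z in (.055,.06,.065,.07): print(z,onz('side',[(281.6,216.2),(304.1,228.8)],z))
print(proj('side',[[.5702,.1624+.04,z] for z in(.055,.06,.065)]),proj('side',[[.5702,.1624-.04,z] for z in(.055,.06,.065)]))
"
```

```text
0.055 [[0.5684 0.2101 0.055 ]
 [0.575  0.134  0.055 ]]
0.06 [[0.5643 0.2051 0.06  ]
 [0.5709 0.1296 0.06  ]]
0.065 [[0.5603 0.2002 0.065 ]
 [0.5668 0.1251 0.065 ]]
0.07 [[0.5562 0.1952 0.07  ]
 [0.5627 0.1206 0.07  ]]
[[284.1652 217.2487]
 [284.0816 215.681 ]
 [283.9976 214.1049]] [[305.9423 231.8552]
 [305.9154 230.2705]
 [305.8885 228.6769]]
```

{"method": "play_rows", "body": {"rows": [[[80,1,0,0,0,0,0],[70,1,0,0,0,0,0],[60,1,0,0,0,0,0],[50,1,0,0,0,0,0],[40,1,0,0,0,0,0],[40,1,0,0,0,0,0],[40,1,0,0,0,0,0],[40,1,0,0,0,0,0]]], "grip_force": 40}}

```text
time: 6.85
ee_pos: [0.5703, 0.1625, 0.0224]
tool_rot: [-0.512, 0.487, 0.512, 0.487]
contact_force: [-0.9, -0.2, 2.7]
width: 0.048
```

```bash
python3 -c "
from look import *
look(8,(240,160,100,80,8))"
```

```text
6.85 [-0.2821  0.7427 -0.0525  1.7635  0.0597  0.637   1.2523] [0.5703 0.1625 0.0224] [-0.5124  0.4873  0.5124  0.4872] 0.04800287921632554 [-0.941  -0.2345  2.6985]
side [[295.2145 234.4781]]
```

View pics/side8c.png

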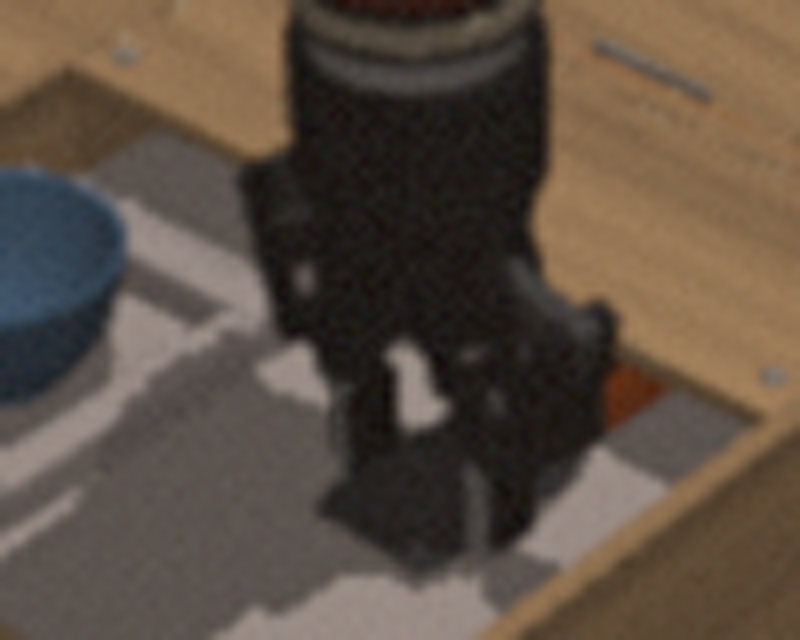

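{"method": "play_rows", "body": {"rows": [[[40,-1,0,0,0,0,0],[40,-2,3,0,0,0,0],[40,-2,8,0,0,0,0],[40,-2,16,0,0,0,0],[40,-2,24,0,0,0,0],[40,-2,32,0,0,0,0],[40,-2,40,0,0,0,0],[40,-2,48,0,0,0,0],[40,-2,56,0,0,0,0],[40,-2,64,0,0,0,0],[40,-2,72,0,0,0,0],[40,-2,80,0,0,0,0],[40,-2,88,0,0,0,0],[40,-2,95,0,0,0,0],[40,-2,100,0,0,0,0],[40,-2,100,0,0,0,0]]]}}

```text
time: 8.5
ee_pos: [0.4692, 0.1574, 0.0242]
tool_rot: [-0.512, 0.488, 0.513, 0.487]
contact_force: [0.1, -0.6, -1.1]
width: 0.048
```

```bash
python3 -c "
from look import *
look(9,(210,140,130,130,4.6),(110,125,200,215,2.79))"
```

```text
8.5 [-0.3383  0.6416 -0.0438  2.0377  0.0581  0.4652  1.1962] [0.4692 0.1574 0.0242] [-0.5122  0.4877  0.5128  0.4866] 0.04797158883408347 [ 0.1493 -0.6242 -1.1382]
side [[265.5264 253.7563]]
top [[246.565  287.1692]]
```

View pics/side9c.png

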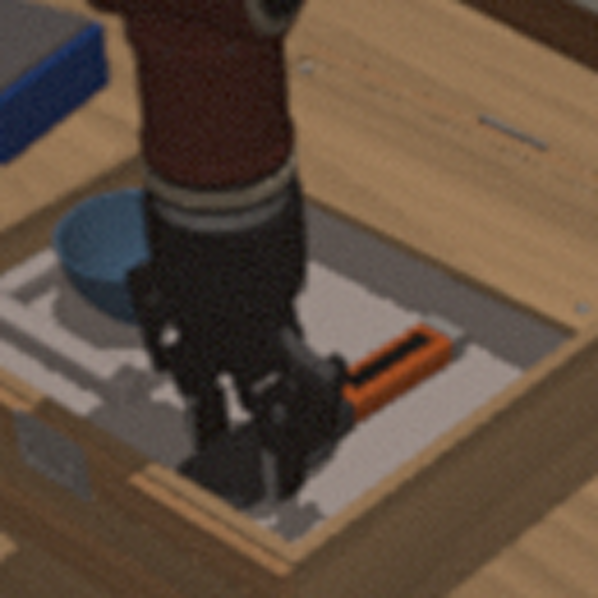

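View pics/top9c.png

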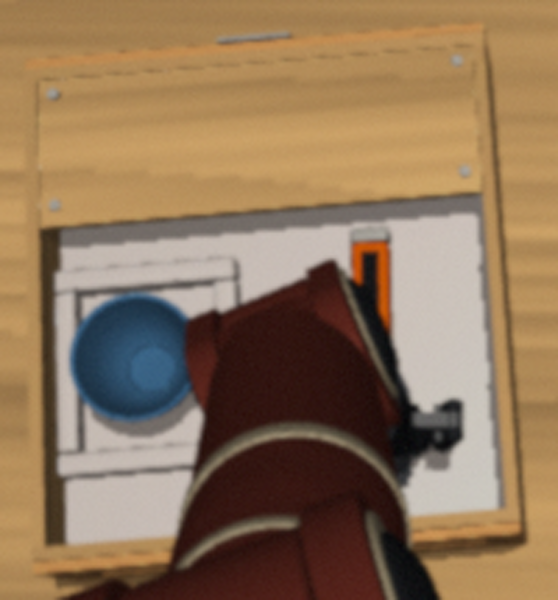

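```bash
cat > kin.py <<'E'
import numpy as np
from scipy.spatial.transform import Rotation as Ro
from scipy.optimize import least_squares
D=[([-1.27048933,.61591036,-.01263103,1.42488135,.00810445,1.1034419,-.04040525],[.20837537,.61479259,.19714981],[-.41256562,.57539977,.41147889,.57392494]),
([-0.2746,0.5254,-0.0647,1.5966,0.0368,1.0222,1.2712],[0.5695,0.1631,0.1978],[-.512,.488,.513,.487]),
([-0.2782,0.6364,-0.06,1.7082,0.0495,0.7971,1.261],[0.5707,0.1634,0.0991],[-.513,.487,.512,.488]),
([-0.2820,0.7418,-0.0525,1.7631,0.0595,0.6388,1.2524],[0.5702,0.1624,0.023],[-0.5123,0.4875,0.5127,0.4867]),
([-0.3383,0.6416,-0.0438,2.0377,0.0581,0.4652,1.1962],[0.4692,0.1574,0.0242],[-0.5122,0.4877,0.5128,0.4866])]
def fk(q,p,sg=-1):
    d1,L1,L2,L3,a1,a2=p[:6]
    R=np.eye(3);x=np.array([0,0,d1],float)
    rz=lambda t:Ro.from_euler('z',sg*t).as_matrix(); ry=lambda t:Ro.from_euler('y',t).as_matrix()
    R=R@rz(q[0])@ry(q[1]); x=x+R@[0,0,L1]
    R=R@rz(q[2]); x=x+R@[a1,0,0]; R=R@ry(q[3]); x=x+R@[a2,0,L2]
    R=R@rz(q[4])@ry(q[5])@rz(q[6]); x=x+R@[0,0,L3]
    return x,R
if __name__=="__main__":
    np.set_printoptions(precision=4,suppress=True)
    for sg in(-1,1):
        for q,x,o in D:
            R=fk(q,[.3,.4,.4,.3,0,0],sg)[1]; print(sg,(R.T@Ro.from_quat(o).as_matrix()).round(3).tolist())
    for fix in(1,0):
        f=lambda p:np.concatenate([fk(q,np.r_[p,[0]*(6-len(p))])[0]-x for q,x,o in D])
        r=least_squares(f,[.3,.4,.4,.3]+([] if fix else [0,0])); print(r.x,np.abs(r.fun).max(),r.fun.reshape(-1,3))
E
python3 kin.py
```

```text
-1 [[0.0, 0.0, -1.0], [0.0, 1.0, 0.0], [1.0, -0.0, 0.0]]
-1 [[0.001, -0.0, -1.0], [0.0, 1.0, -0.0], [1.0, -0.0, 0.001]]
-1 [[0.001, -0.001, -1.0], [-0.001, 1.0, -0.001], [1.0, 0.001, 0.001]]
-1 [[0.0, 0.001, -1.0], [0.001, 1.0, 0.001], [1.0, -0.001, 0.0]]
-1 [[0.0, -0.0, -1.0], [-0.0, 1.0, -0.0], [1.0, 0.0, 0.0]]
1 [[-0.005, 0.608, 0.794], [-0.002, -0.794, 0.608], [1.0, 0.002, 0.005]]
1 [[0.0, -0.1, 0.995], [-0.0, -0.995, -0.1], [1.0, -0.0, -0.0]]
1 [[0.001, -0.101, 0.995], [0.001, -0.995, -0.101], [1.0, 0.001, -0.001]]
1 [[-0.001, -0.101, 0.995], [-0.001, -0.995, -0.101], [1.0, -0.001, 0.001]]
1 [[-0.001, -0.101, 0.995], [0.0, -0.995, -0.101], [1.0, -0.0, 0.001]]
[-3.0406  0.566   0.3546 -2.9324] 0.021987453894130093 [[-0.02    0.0081 -0.0039]
 [-0.0074  0.0161 -0.0017]
 [-0.0132  0.0168  0.0005]
 [-0.0042  0.0207  0.0013]
 [-0.0003  0.022   0.0038]]
[-3.7334  0.6579  0.3815 -3.5231 -0.0865  0.0067] 0.020158510377971117 [[-0.0178  0.0125  0.0008]
 [-0.0144  0.0096 -0.0007]
 [-0.0133  0.0128  0.0001]
 [ 0.0056  0.0202 -0.0002]
 [-0.0062  0.0168  0.0001]]
```

Run:
```python
from h import *
np.set_printoptions(precision=4,suppress=True)
c1=lambda L:(np.array(L,float)+.5)/2.79+[110,125]-.5
print(onz("top",c1([(353,230),(389,229),(352,242),(390,240),(389,325)]),.072))
c=lambda L:(np.array(L,float)+.5)/4.6+[210,140]-.5
# side: top face corners of handle: butt far-left corner, butt right corner ; lower right
print(onz("side",c([(420,325),(452,342),(352,393)]),.073))
# predicted outline
def scr(tip,yaw,z):
    u=np.array([np.cos(yaw),np.sin(yaw),0]);v=np.array([-np.sin(yaw),np.cos(yaw),0])
    return lambda x,y,dz: np.array([tip[0],tip[1],z])+u*(-x)+v*y+[0,0,dz]
for tip,yaw in (((.4395,.155),.05),):
    f=scr(tip,yaw,.0635)
    pts=[f(-180,0,0)*0+f(-.18,s*.013,.009) for s in(1,-1)]+[f(-.082,s*.013,.009) for s in(1,-1)]
    print((proj("top",pts)+.5-[110,125])*2.79); print((proj("side",pts)+.5-[210,140])*4.6)
```

```text
[[0.6188 0.1769 0.072 ]
 [0.6198 0.1519 0.072 ]
 [0.6102 0.1773 0.072 ]
 [0.6119 0.1509 0.072 ]
 [0.5517 0.1494 0.072 ]]
[[0.6044 0.1767 0.073 ]
 [0.6065 0.1536 0.073 ]
 [0.5389 0.1585 0.073 ]]
[[353.2994 230.5103]
 [390.7231 229.0857]
 [354.6046 369.3623]
 [392.6937 367.9219]]
[[439.2775 314.9792]
 [473.849  334.7566]
 [309.4278 397.6804]
 [344.0921 419.3062]]
```

{"method": "play_rows", "body": {"rows": [[[50,0,0,0,0,0,0],[65,0,0,0,0,0,0],[75,0,0,0,0,0,0],[75,-15,0,0,0,0,0],[75,-35,0,0,0,0,0],[75,-60,0,0,0,0,0],[75,-80,0,0,0,0,0.05],[75,-90,-15,0,0,0,0.1],[75,-90,-40,0,0,0,0.18],[75,-90,-65,0,0,0,0.26],[75,-90,-85,0,0,0,0.32],[75,-90,-90,0,0,0,0.35],[75,-90,-90,0,0,0,0.35],[75,-90,-90,0,0,0,0.35]]]}}

```text
time: 10.0
ee_pos: [0.5598, 0.162, 0.114]
tool_rot: [-0.42, 0.569, 0.59, 0.39]
contact_force: [-0.5, 0.2, -0.9]
width: 0.0638
```

```bash
python3 -c "
from look import *
s=look(10,(200,100,160,120,5),(110,125,200,215,2.79))
R=Ro.from_quat(s['tool_rot']).as_matrix(); print(R)
"
```

```text
10.0 [-0.2279  0.7891 -0.0893  1.3853 -0.023   1.3094  1.3292] [0.5598 0.162  0.114 ] [-0.4196  0.5692  0.5896  0.3904] 0.06382063755776089 [-0.5322  0.2141 -0.9057]
side [[291.0535 207.1451]]
top [[239.6265 232.084 ]]
[[-0.343  -0.938  -0.0503]
 [-0.0173 -0.0473  0.9987]
 [-0.9392  0.3435  0.    ]]
```

View pics/side10c.png

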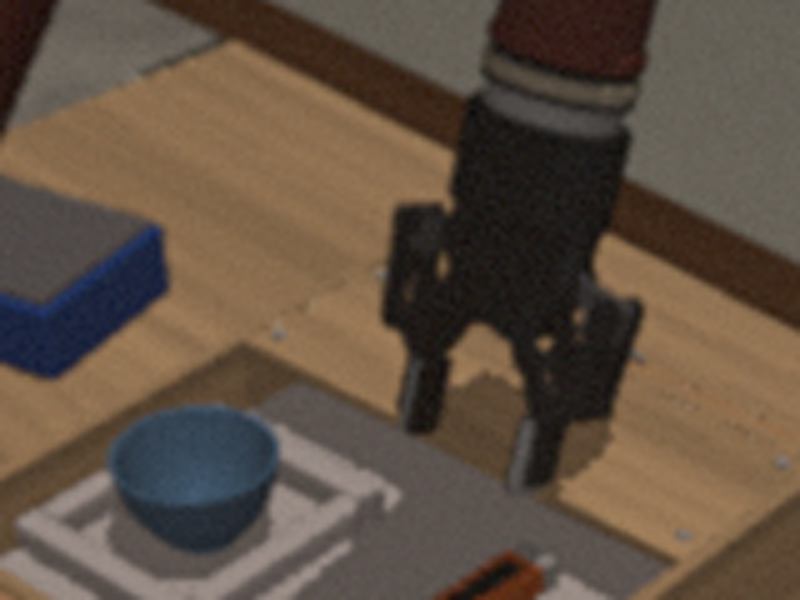

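View pics/top10c.png

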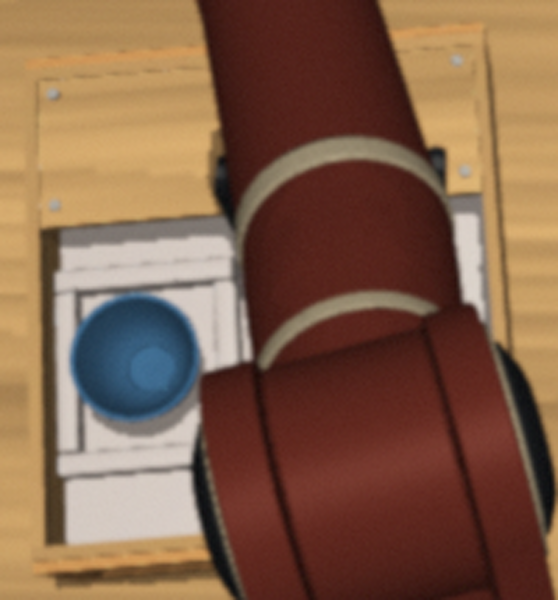

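```bash
python3 -c "
from h import *
print(proj('side',[[.5722,.1626,.148],[.5627,.162,.1495]]))
from kin import fk,least_squares,D
print(Ro.from_quat([-0.4196,0.5692,0.5896,0.3904]).as_matrix())
q=[-0.2279,0.7891,-0.0893,1.3853,-0.023,1.3094,1.3292]
D.append((q,[0.5598,0.162,0.114],0))
def fk2(q,p):
    d1,L1,L2,L3,a1,a2,b0,b1,b2,a3=p
    R=np.eye(3);x=np.array([0,0,d1],float)
    rz=lambda t:Ro.from_euler('z',-t).as_matrix(); ry=lambda t:Ro.from_euler('y',t).as_matrix()
    R=R@rz(q[0])@ry(q[1]); x=x+R@[0,b0,L1]
    R=R@rz(q[2]); x=x+R@[a1,b1,0]; R=R@ry(q[3]); x=x+R@[a2,0,L2]
    R=R@rz(q[4]); x=x+R@[0,b2,0]; R=R@ry(q[5])@rz(q[6]); x=x+R@[0,0,L3]
    return x
p0=np.array([.3,.4,.4,.3,0,0,0,0,0,0]); w=np.array([.01,.01,.01,.01,.05,.05,.05,.05,.05,.05])
f=lambda p:np.r_[np.concatenate([fk2(q,p)-x for q,x,o in D])/.001,(p-p0)*w/.01]
r=least_squares(f,p0); print(r.x.round(4),np.abs(r.fun[:18]).max())
"
```

```text
[[294.33618005 193.25995647]
 [291.48440366 194.48623729]]
[[-3.43108530e-01 -9.37944979e-01 -5.03562708e-02]
 [-1.73113480e-02 -4.72871166e-02  9.98731318e-01]
 [-9.39136228e-01  3.43544969e-01 -1.24788380e-05]]
[ 2.553e-01  5.501e-01  3.723e-01  3.388e-01 -1.000e-04 -1.000e-04
 -1.290e-02 -7.600e-03 -1.400e-03  0.000e+00] 0.0264519014833986
```

```bash
cat >> kin.py <<'E'
PK=[.2553,.5501,.3723,.3388,-.0001,-.0001,-.0129,-.0076,-.0014,0]
LO=np.array([-3.12,-.3,-1.34,.26,-1.36,.01,-2.84]);HI=np.array([3.12,2.06,1.32,2.42,4.5,1.98,2.84])
def chain(q,p=PK):
    d1,L1,L2,L3,a1,a2,b0,b1,b2,a3=p
    R=np.eye(3);x=np.array([0,0,d1],float);pts=[x]
    rz=lambda t:Ro.from_euler('z',-t).as_matrix(); ry=lambda t:Ro.from_euler('y',t).as_matrix()
    R=R@rz(q[0])@ry(q[1]); x=x+R@[0,b0,L1]; pts.append(x)
    R=R@rz(q[2]); x=x+R@[a1,b1,0]; R=R@ry(q[3]); x=x+R@[a2,0,L2]
    R=R@rz(q[4]); x=x+R@[0,b2,0]; pts.append(x); R=R@ry(q[5])@rz(q[6]); x=x+R@[0,0,L3]; pts.append(x)
    return pts,R@np.array([[0,0,-1],[0,1,0],[1,0,0.]])
def ik(pos,R,seed,reg=1e-3,ref=None):
    ref=seed if ref is None else ref
    def f(q):
        pts,Rq=chain(q)
        return np.r_[(pts[-1]-pos)*5,Ro.from_matrix(Rq.T@R).as_rotvec(),reg*(q-ref)]
    r=least_squares(f,np.clip(seed,LO+1e-3,HI-1e-3),bounds=(LO,HI))
    pts,Rq=chain(r.x)
    return r.x,np.linalg.norm(pts[-1]-pos),np.linalg.norm(Ro.from_matrix(Rq.T@R).as_rotvec()),pts
E
cat > t.py <<'E'
from kin import *
from h import Rtool
np.set_printoptions(precision=3,suppress=True)
q0=np.array([-0.2279,0.7891,-0.0893,1.3853,-0.023,1.3094,1.3292])
slot=np.array([.563,-.2315,.092])
rng=np.random.default_rng(0)
for tilt in (0,20,35,50):
  t=np.radians(tilt)
  for name,sg in(("-y",-1),("+y",1)):
    ax=np.array([-sg*.07,sg*.9975,0]); a=ax*np.cos(t)-np.array([0,0,np.sin(t)])
    for js in(1,-1):
      R=Rtool(a,js*np.array([.9975,.07,0]))
      for h in(0.069,.069+.12):
        ee=slot+[0,0,h]+.048*a
        best=None
        for k in range(12):
            sd=q0 if k==0 else rng.uniform(LO,HI)
            q,e,o,pts=ik(ee,R,sd,1e-4,q0)
            if e<.002 and o<.01:
                c=np.linalg.norm(q-q0)
                if best is None or c<best[0]: best=(c,q,pts)
        print(tilt,name,js,h,None if best is None else (best[1],best[2][1].round(2),best[2][2].round(2)))
E
python3 t.py
```

```text
0 -y 1 0.069 (array([-0.65 ,  1.283,  0.854,  1.927,  1.138,  0.825, -1.218]), array([0.43, 0.31, 0.41]), array([0.54, 0.06, 0.16]))
0 -y 1 0.189 (array([-0.416,  0.879,  0.433,  1.941,  1.391,  1.288, -1.165]), array([0.39, 0.16, 0.61]), array([0.54, 0.06, 0.28]))
0 -y -1 0.069 (array([-0.316,  1.077,  0.266,  1.916,  1.414,  1.361,  1.765]), array([0.46, 0.14, 0.52]), array([0.54, 0.06, 0.16]))
0 -y -1 0.189 (array([-0.305,  0.847,  0.251,  1.937,  1.439,  1.421,  1.96 ]), array([0.4 , 0.11, 0.62]), array([0.54, 0.06, 0.28]))
0 +y 1 0.069 (array([ 0.797,  1.262, -0.223,  1.109, -0.839,  1.98 ,  0.862]), array([ 0.36, -0.38,  0.42]), array([ 0.58, -0.52,  0.16]))
0 +y 1 0.189 (array([ 0.87 ,  1.121, -0.398,  1.127, -0.834,  1.98 ,  0.661]), array([ 0.31, -0.39,  0.49]), array([ 0.58, -0.52,  0.28]))
0 +y -1 0.069 (array([ 0.797,  1.262, -0.223,  1.109, -0.839,  1.98 , -2.28 ]), array([ 0.36, -0.38,  0.42]), array([ 0.58, -0.52,  0.16]))
0 +y -1 0.189 (array([ 0.87 ,  1.121, -0.398,  1.127, -0.834,  1.98 , -2.48 ]), array([ 0.31, -0.39,  0.49]), array([ 0.58, -0.52,  0.28]))
20 -y 1 
[... 2609 characters left out ...]
 -y -1 0.189 (array([ 0.093,  0.499, -0.076,  1.757,  0.894,  1.027,  2.699]), array([ 0.26, -0.04,  0.74]), array([ 0.55, -0.05,  0.5 ]))
50 +y 1 0.069 (array([ 0.54 ,  0.866,  0.111,  1.371, -0.602,  1.446,  0.948]), array([ 0.35, -0.23,  0.61]), array([ 0.58, -0.42,  0.38]))
50 +y 1 0.189 (array([ 0.531,  0.748,  0.134,  1.258, -0.596,  1.647,  0.833]), array([ 0.32, -0.2 ,  0.66]), array([ 0.58, -0.42,  0.5 ]))
50 +y -1 0.069 (array([ 0.253,  0.969,  0.721,  1.383, -0.935,  1.698, -1.917]), array([ 0.44, -0.13,  0.57]), array([ 0.58, -0.42,  0.38]))
50 +y -1 0.189 (array([ 0.246,  0.847,  0.765,  1.27 , -0.897,  1.869, -2.049]), array([ 0.4 , -0.11,  0.62]), array([ 0.58, -0.42,  0.5 ]))
```

```bash
cat > sim.py <<'E'
from kin import *
from h import Rtool
np.set_printoptions(precision=2,suppress=True)
def jac(q):
    pts,R=chain(q);J=np.zeros((6,7))
    for i in range(7):
        d=q.copy();d[i]+=1e-6;p2,R2=chain(d)
        J[:3,i]=(p2[-1]-pts[-1])/1e-6;J[3:,i]=Ro.from_matrix(R2@R.T).as_rotvec()/1e-6
    return J,pts[-1],R
def follow(q,way,n=15,v=True):
    q=np.array(q,float)
    for (p1,R1) in way:
        _,p0,R0=jac(q);rv=Ro.from_matrix(R0.T@R1).as_rotvec()
        for k in range(1,n+1):
            s=k/n;p=p0+(p1-p0)*s;R=R0@Ro.from_rotvec(rv*s).as_matrix()
            for _ in range(3):
                J,pc,Rc=jac(q);e=np.r_[p-pc,Ro.from_matrix(R@Rc.T).as_rotvec()]
                q=q+J.T@np.linalg.solve(J@J.T+1e-5*np.eye(6),e)
            if np.any(q<LO)|np.any(q>HI): print("  LIMIT",k,q)
        print(q,"err",np.linalg.norm(p-jac(q)[1]).round(4),"wrist",chain(q)[0][2])
    return q
E
cat > t2.py <<'E'
from sim import *
q0=np.array([-0.2279,0.7891,-0.0893,1.3853,-0.023,1.3094,1.3292])
slot=np.array([.563,-.2315,.092])
def tl(az,tilt): # approach azimuth, tilt below horizontal ; jaw horizontal
    t=np.radians(tilt);a=np.array([np.cos(az)*np.cos(t),np.sin(az)*np.cos(t),-np.sin(t)])
    return a,Rtool(a,[-np.sin(az),np.cos(az),0])
for tilt in(20,35):
    # grip pose in crate: approach angle to blade dir = 90-tilt, blade = -x(yaw .05)
    t=np.radians(tilt);u=np.array([np.cos(.05),np.sin(.05),0])
    a=-u*np.sin(t)+np.array([0,0,-np.cos(t)]);Rg=Rtool(a,[-u[1],u[0],0])
    G=np.array([.5503,.1612,.0635])
    e,Re=tl(-np.pi/2+.07,tilt)
    print("tilt",tilt,"direct")
    q=follow(q0,[(G+.048*a,Rg),(G+.048*a+[0,0,.25],Rg)])
    for name,mid in(("direct",[]),("pitch first",[(np.array([.5,.1,.33])+.048*tl(.05,tilt)[0],tl(.05,tilt)[1]),(np.array([.5,-.03,.33])+.048*tl(-.75,tilt)[0],tl(-.75,tilt)[1])]),("half",[(np.array([.52,-.03,.33])+.048*tl(-.7,55)[0],tl(-.7,55)[1])])):
        print(name); follow(q,mid+[(slot+[0,0,.069+.12]+.048*e,Re),(slot+[0,0,.069]+.048*e,Re)])
E
python3 t2.py
```

```text
tilt 20 direct
[-0.23  0.87 -0.09  1.53 -0.02  1.08  1.33] err 0.0 wrist [0.65 0.17 0.34]
[-0.23  0.62 -0.09  1.28 -0.04  1.59  1.31] err 0.0 wrist [0.65 0.17 0.59]
direct
[-0.61  0.81  0.82  1.91  1.02  0.79 -0.74] err 0.0 wrist [0.54 0.04 0.38]
[-0.59  1.04  0.8   1.95  1.05  0.65 -0.98] err 0.0 wrist [0.54 0.04 0.26]
pitch first
  LIMIT 13 [-0.8   0.14  0.43  2.45  2.59  0.47 -1.29]
  LIMIT 14 [-0.75  0.19  0.37  2.53  2.72  0.69 -1.45]
  LIMIT 15 [-0.71  0.27  0.35  2.62  2.8   0.93 -1.57]
[-0.71  0.27  0.35  2.62  2.8   0.93 -1.57] err 0.0 wrist [0.23 0.09 0.43]
  LIMIT 1 [-0.75  0.27  0.36  2.61  2.72  0.93 -1.54]
  LIMIT 2 [-0.78  0.27  0.37  2.61  2.63  0.93 -1.52]
  LIMIT 3 [-0.81  0.28  0.39  2.6   2.55  0.93 -1.5 ]
  LIMIT 4 [-0.84  0.28  0.4   2.59  2.47  0.93 -1.48]
  LIMIT 5 [-0.86  0.29  0.42  2.58  2.39  0.93 -1.45]
  LIMIT 6 [-0.89  0.3   0.43  2.57  2.31  0.92 -1.43]
  LIMIT 7 [-0.91  0.31  0.45  2.56  2.24  0.92 -1.41]
  LIMIT 8 [-0.92  0.31  0.46  2.54  2.17  0.92 -1.38]
  LIMIT 9 [-0.94  0.32  0.48  2.52  2.1   0.92 -1.36]
  LIMIT 10 [-0.95  0.34  0.5   2.51  2.0
[... 1073 characters left out ...]
1.18]
[-0.67  0.11  0.31  2.43  2.5   0.4  -1.18] err 0.0001 wrist [0.26 0.09 0.5 ]
  LIMIT 1 [-0.71  0.12  0.34  2.43  2.38  0.42 -1.11]
  LIMIT 2 [-0.75  0.12  0.36  2.43  2.27  0.44 -1.05]
  LIMIT 3 [-0.77  0.12  0.38  2.42  2.17  0.46 -1.  ]
[-0.85  0.25  0.5   2.27  1.41  0.74 -0.72] err 0.0 wrist [0.33 0.13 0.5 ]
[-0.42  0.62  0.58  1.85  0.9   0.84 -0.53] err 0.0 wrist [0.55 0.01 0.45]
[-0.42  0.84  0.6   1.93  0.98  0.64 -0.79] err 0.0 wrist [0.55 0.01 0.33]
half
[-0.51  0.2   0.32  2.05  0.73  0.64  0.12] err 0.0 wrist [0.39 0.08 0.57]
[-0.44  0.63  0.63  1.85  0.87  0.82 -0.51] err 0.0 wrist [0.55 0.01 0.45]
[-0.45  0.85  0.65  1.93  0.94  0.61 -0.76] err 0.0 wrist [0.55 0.01 0.33]
```

```bash
python3 -c "
from h import *
from station import monitor
s=monitor.read_state();R=Ro.from_quat(s['tool_rot']).as_matrix()
for t in([.5654,.1619,.1069],[.538,.1605,.0318]): print((R.T@(np.array(t)-s['ee_pos'])*1000).round(1))
"
```

```text
[ 5.4 -8.3 -0.7]
[85.3 -8.3 -0.7]
```

{"method": "play_rows", "body": {"rows": [[[75,5,-4,0,0,0,0],[75,15,-8,0,0,0,0],[75,30,-8,0,0,0,0],[75,45,-8,0,0,0,0],[75,58,-8,0,0,0,0],[75,66,-8,0,0,0,0],[75,71,-8,0,0,0,0],[75,75,-8,0,0,0,0],[75,75,-8,0,0,0,0]]]}}

```text
time: 11.0
ee_pos: [0.542, 0.1611, 0.0409]
tool_rot: [-0.42, 0.569, 0.589, 0.39]
contact_force: [-0.0, -0.5, -0.4]
width: 0.0638
```

```bash
python3 -c "
from look import *
s=look(11,(220,150,130,100,6))
R=Ro.from_quat(s['tool_rot']).as_matrix(); 
tips=[s['ee_pos']+R@[-.0295-.006,y,d] for y in(-.011,.011) for d in(-.032,.032)]
print((proj('side',tips)+.5-[220,150])*6)
"
```

```text
11.0 [-0.231   0.8495 -0.0907  1.4953 -0.0195  1.1388  1.3296] [0.542  0.1611 0.0409] [-0.4197  0.5691  0.5895  0.3905] 0.0638053958711441 [-0.0028 -0.4598 -0.4324]
side [[286.9134 234.1453]]
[[497.3925 460.1888]
 [386.3288 393.5158]
 [460.774  469.5082]
 [349.2204 401.6834]]
```

View pics/side11c.png

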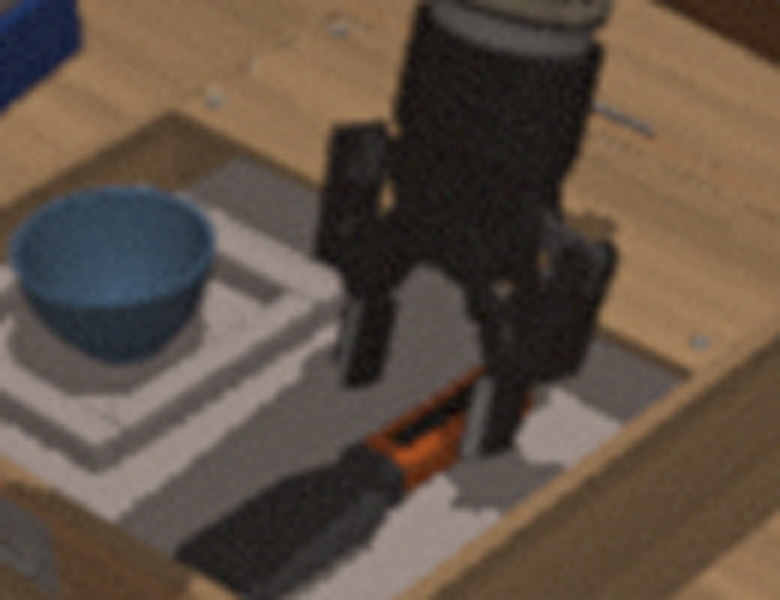

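{"method": "play_rows", "body": {"rows": [[[75,4,0,0,0,0,0],[75,8,0,0,0,0,0],[75,11,0,0,0,0,0],[75,13,0,0,0,0,0],[75,13,0,0,0,0,0]]]}}

```text
time: 11.55
ee_pos: [0.5374, 0.1608, 0.0286]
tool_rot: [-0.42, 0.569, 0.59, 0.39]
contact_force: [0.2, -1.0, -0.2]
width: 0.064
```

```bash
python3 -c "
from look import *
s=look(12,(230,170,100,75,8))
"
```

```text
11.55 [-0.232   0.8598 -0.0911  1.5158 -0.019   1.1084  1.3292] [0.5374 0.1608 0.0286] [-0.4196  0.5692  0.5895  0.3904] 0.06400070727504484 [ 0.2241 -0.9518 -0.2202]
side [[285.7711 238.8325]]
```

View pics/side12c.png

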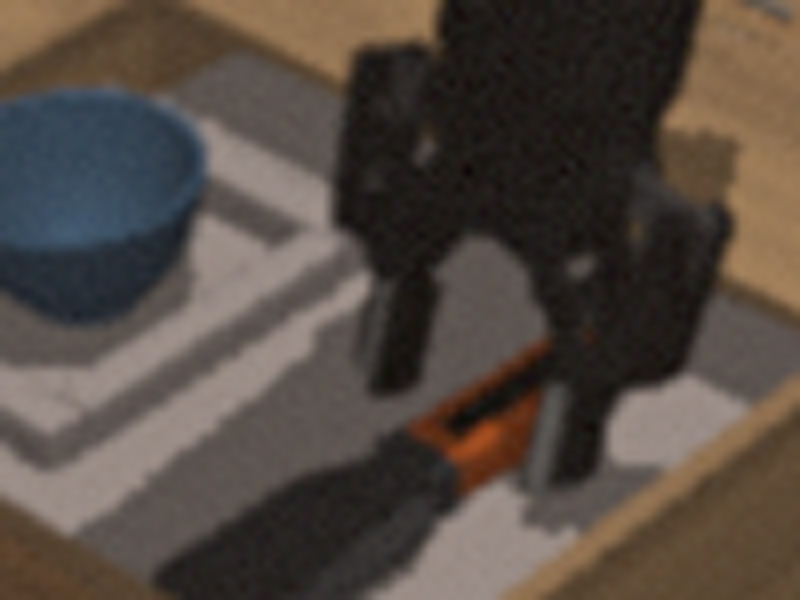

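{"method": "play_rows", "body": {"rows": [[[60,1,0,0,0,0,0],[48,1,0,0,0,0,0],[38,1,0,0,0,0,0],[28,1,0,0,0,0,0],[20,1,0,0,0,0,0],[20,1,0,0,0,0,0],[20,1,0,0,0,0,0],[20,1,0,0,0,0,0]]], "grip_force": 70}}

```text
time: 12.4
ee_pos: [0.5378, 0.161, 0.0283]
tool_rot: [-0.42, 0.569, 0.589, 0.391]
contact_force: [0.3, -0.1, 3.8]
width: 0.0249
```

```bash
python3 -c "
from look import *
s=look(13,(230,170,100,75,8))
"
```

```text
12.4 [-0.232   0.8598 -0.0911  1.5162 -0.0191  1.1064  1.3291] [0.5378 0.161  0.0283] [-0.4199  0.5689  0.5893  0.3909] 0.02487944509778095 [ 0.3024 -0.1119  3.7637]
side [[285.8564 238.8208]]
```

View pics/side13c.png

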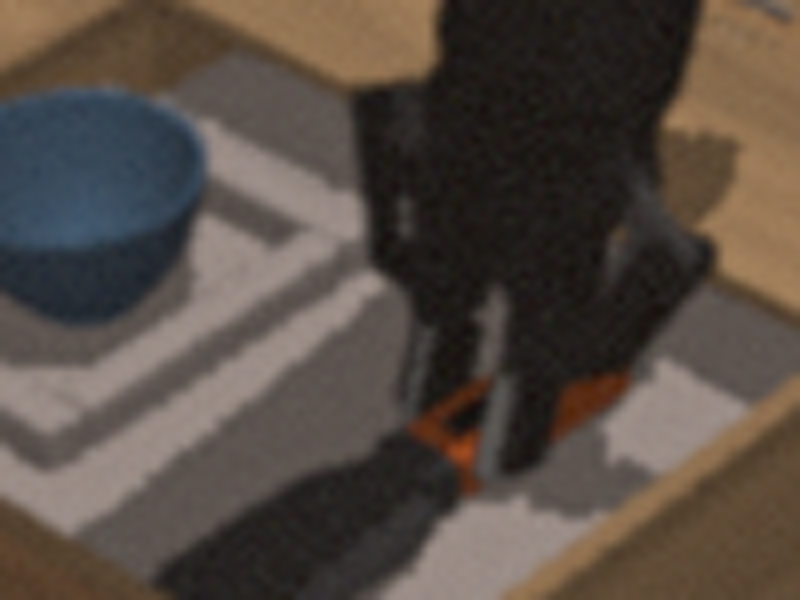

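{"method": "play_rows", "body": {"rows": [[[20,-2,1,0,0,0,0],[20,-6,2,0,0,0,0],[20,-14,5,0,0,0,0],[20,-24,9,0,0,0,0],[20,-38,14,0,0,0,0],[20,-57,21,0,0,0,0],[20,-80,29,0,0,0,0],[20,-105,38,0,0,0,0],[20,-130,47,0,0,0,0],[20,-155,57,0,0,0,0],[20,-180,66,0,0,0,0],[20,-202,74,0,0,0,0],[20,-220,80,0,0,0,0],[20,-231,84,0,0,0,0],[20,-235,86,0,0,0,0],[20,-235,86,0,0,0,0]]]}}

```text
time: 14.05
ee_pos: [0.537, 0.1608, 0.2786]
tool_rot: [-0.42, 0.569, 0.589, 0.391]
contact_force: [-0.1, 1.1, -3.0]
width: 0.0241
```

```bash
python3 -c "
from look import *
s=look(14,(200,50,200,150,4),(150,180,150,150,4))
R=Ro.from_quat(s['tool_rot']).as_matrix(); 
Rg=Ro.from_quat([-0.4199,0.5689,0.5893,0.3909]).as_matrix();eg=np.array([.5378,.161,.0283])
St=Rg.T@(np.array([.5703,.162,.064])-eg); u=np.array([np.cos(.05),np.sin(.05),0]); bt=Rg.T@(-u)
print(St,bt)
S=s['ee_pos']+R@St; b=R@bt
print(S,b); v=np.cross([0,0,1],b)
for n,o in(('side',(200,50)),('top',(150,180))):
  print(n,(proj(n,[S+b*.131,S+b*.131+v*.0225,S+b*.131-v*.0225,S-b*.049,S+b*.049])+.5-o)*4)
"
```

```text
14.05 [-0.2344  0.6163 -0.0914  1.2485 -0.038   1.6163  1.3078] [0.537  0.1608 0.2786] [-0.4199  0.5689  0.5894  0.3908] 0.02414967789236293 [-0.0983  1.0538 -2.9557]
side [[281.0085 150.2996]]
top [[225.0044 222.9572]]
[-0.0447 -0.0183 -0.0006] [0.3422 0.9396 0.0001]
[0.5695 0.1619 0.3143] [-0.9987 -0.0502  0.0002]
side [[180.5096 415.6059]
 [210.6152 431.8068]
 [151.1331 399.8025]
 [431.4338 290.2806]
 [300.8387 355.3989]]
top [[289.1033 412.5673]
 [350.6255 410.2404]
 [227.6034 414.8904]
 [287.12   -56.3678]
 [288.1162 194.0602]]
```

View pics/side14c.png

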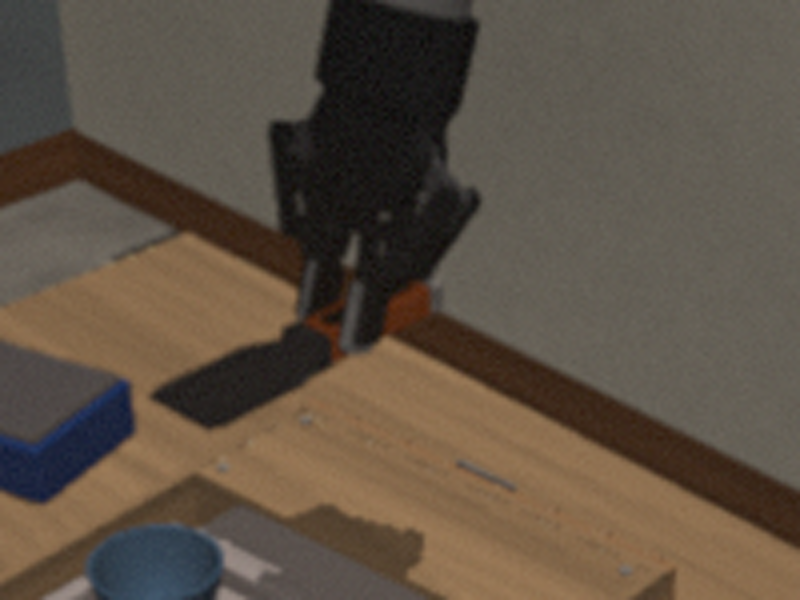

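View pics/top14c.png

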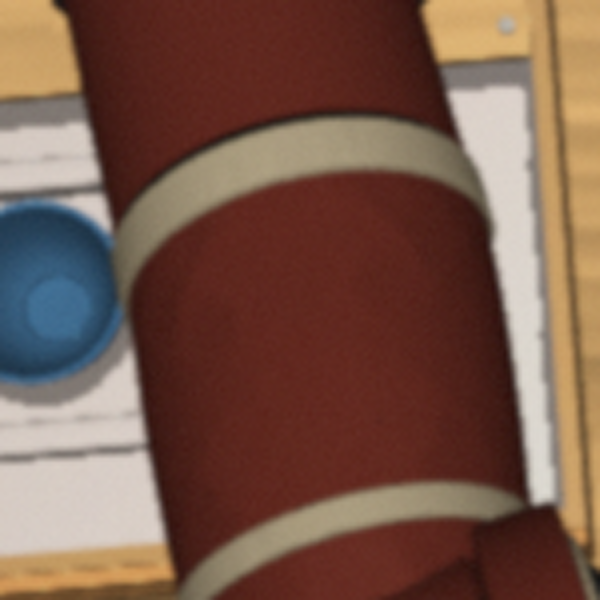

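```bash
cat > plan.py <<'E'
from h import *
np.set_printoptions(precision=4,suppress=True)
St=np.array([-.0447,-.0183,-.0006]); bt=np.array([.342,.9397,0]);bt/=np.linalg.norm(bt)
def pose(P,h,yaw,St=St,bt=bt):
    """tool pose with blade straight down, tip h above board top at P"""
    j=np.array([np.cos(yaw),np.sin(yaw),0]);b=np.array([0,0,-1.])
    zt=np.array([0,0,1.])
    R=np.c_[b,j,np.cross(b,j)]@np.c_[bt,zt,np.cross(bt,zt)].T
    S=np.array([P[0],P[1],.092+.131+h])
    return S-R@St,R
E
cat > t3.py <<'E'
from plan import *; from sim import *
from station import monitor
s=monitor.read_state();p0=s["ee_pos"];R0=Ro.from_quat(s["tool_rot"]).as_matrix()
p1,R1=pose((.5628,-.2313),.035,.07)
print(p1,R1); sh=R0.T@(p1-p0)*1000; rv=Ro.from_matrix(R0.T@R1).as_rotvec(); print(sh,rv,np.degrees(np.linalg.norm(rv)))
for k in range(0,19,3):
    f=k/18;R=R0@Ro.from_rotvec(rv*f).as_matrix();p=p0+(p1-p0)*f
    print(k,"tip",p+R@(St+bt*.131),"butt",p+R@(St-bt*.049))
q=follow(s["joint_pos"],[(p1,R1)],18); follow(q,[(p1-[0,0,.117],R1)])
for f in (1/3,2/3,1): print((sh*f).round(0),(rv*f).round(3))
E
python3 t3.py
```

```text
[ 0.57 -0.27  0.23] [[ 0.07 -0.02  1.  ]
 [-0.94  0.34  0.07]
 [-0.34 -0.94  0.  ]]
[  46.21  -25.26 -428.44] [ 1.53  0.71 -1.22] 119.42912829099613
0 tip [0.44 0.16 0.31] butt [0.62 0.16 0.31]
3 tip [0.44 0.11 0.28] butt [0.61 0.09 0.32]
6 tip [0.45 0.06 0.25] butt [0.6  0.01 0.33]
9 tip [ 0.47 -0.    0.21] butt [ 0.59 -0.05  0.33]
12 tip [ 0.5  -0.07  0.18] butt [ 0.58 -0.12  0.33]
15 tip [ 0.53 -0.15  0.15] butt [ 0.57 -0.18  0.32]
18 tip [ 0.56 -0.23  0.13] butt [ 0.56 -0.23  0.31]
[-0.64  0.9   0.86  1.93  0.98  0.72 -0.79] err 0.0 wrist [0.54 0.05 0.34]
[-0.62  1.13  0.83  1.95  0.99  0.59 -1.  ] err 0.0 wrist [0.54 0.05 0.22]
[  15.   -8. -143.] [ 0.51  0.24 -0.41]
[  31.  -17. -286.] [ 1.02  0.47 -0.81]
[  46.  -25. -428.] [ 1.53  0.71 -1.22]
```

{"method": "play_rows", "body": {"rows": [[[20,0,0,-13,0.046,0.021,-0.037],[20,-1,0,-34,0.122,0.057,-0.098],[20,-2,0,-60,0.214,0.099,-0.171],[20,-3,-1,-86,0.306,0.142,-0.244],[20,-4,-1,-111,0.398,0.185,-0.317],[20,-5,-1,-137,0.49,0.227,-0.39],[20,-6,-1,-163,0.581,0.27,-0.464],[20,-7,-1,-188,0.673,0.312,-0.537],[20,-8,-2,-214,0.765,0.355,-0.61],[20,-8,-2,-240,0.857,0.398,-0.683],[20,-9,-2,-265,0.949,0.44,-0.756],[20,-10,-2,-291,1.04,0.483,-0.83],[20,-11,-2,-317,1.132,0.525,-0.903],[20,-12,-2,-342,1.224,0.568,-0.976],[20,-13,-3,-368,1.316,0.611,-1.049],[20,-14,-3,-389,1.392,0.646,-1.11],[20,-14,-3,-407,1.454,0.675,-1.159],[20,-15,-3,-419,1.5,0.696,-1.196],[20,-15,-3,-428,1.53,0.71,-1.22],[20,-15,-3,-428,1.53,0.71,-1.22]]]}}

```text
time: 16.15
ee_pos: [0.5662, -0.266, 0.289]
tool_rot: [-0.426, 0.565, -0.383, 0.593]
contact_force: [0.2, 1.1, -3.2]
width: 0.024
```

```bash
cat > ov.py <<'E'
from plan import *; from look import look
def overlay(tag,side=(350,130,200,150,4),top=(380,120,120,150,4),P=(.5628,-.2313)):
    s=look(tag,side,top)
    R=Ro.from_quat(s['tool_rot']).as_matrix();e=s['ee_pos']
    S=e+R@St;b=R@bt;j=R[:,2]
    print("tip",S+b*.131,"b",b,"j",j,"yaw",np.arctan2(j[1],j[0]))
    pts=[S+b*.131+j*.0225,S+b*.131-j*.0225,S+b*.075+j*.025,S+b*.075-j*.025,S+b*.049+j*.013,S+b*.049-j*.013,S-b*.049+j*.013,S-b*.049-j*.013]
    for n,c in(("side",side),("top",top)):
        if c: print(n,((proj(n,pts)+.5-c[:2])*c[4]).round(0).tolist())
    return s
E
python3 -c "
from ov import *
overlay(15)"
```

```text
16.15 [-0.5994  0.7469  0.7653  1.887   1.0324  0.8831 -0.7119] [ 0.5662 -0.266   0.289 ] [-0.4261  0.5654 -0.3833  0.5932] 0.023983204384672756 [ 0.1945  1.1368 -3.2126]
side [[459.7435 232.2844]]
top [[500.9827 206.0176]]
tip [ 0.5628 -0.2302  0.1906] b [-0.0026  0.0021 -1.    ] j [ 0.9974  0.0721 -0.0025] yaw 0.07214800169955216
side [[356.0, 517.0], [305.0, 567.0], [379.0, 424.0], [321.0, 478.0], [376.0, 392.0], [345.0, 420.0], [417.0, 206.0], [385.0, 233.0]]
top [[326.0, 363.0], [338.0, 465.0], [359.0, 321.0], [373.0, 441.0], [379.0, 332.0], [387.0, 396.0], [452.0, 256.0], [461.0, 327.0]]
```

View pics/side15c.png

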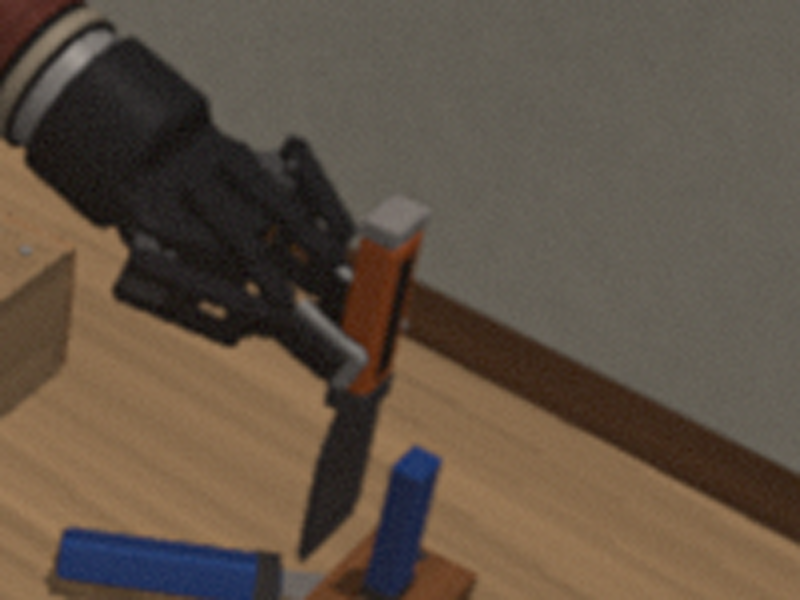

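View pics/top15c.png

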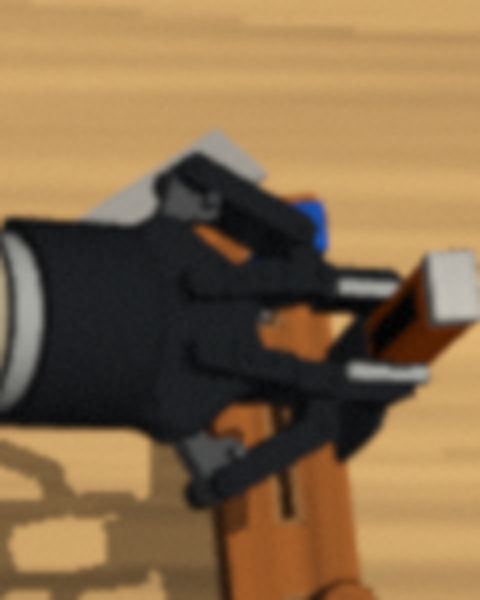

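View pics/side15.png

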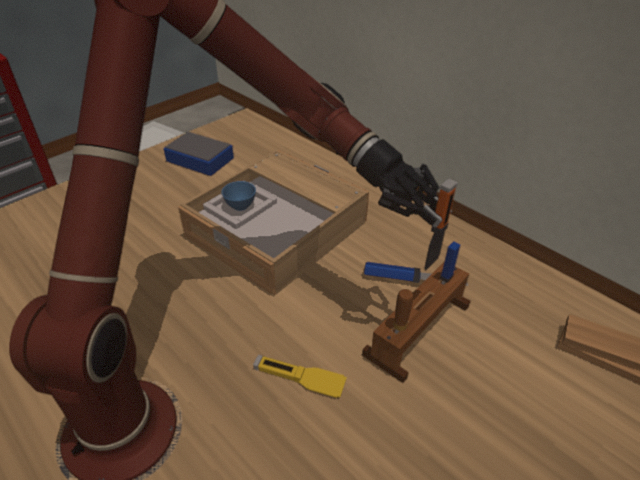

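View pics/top15.png

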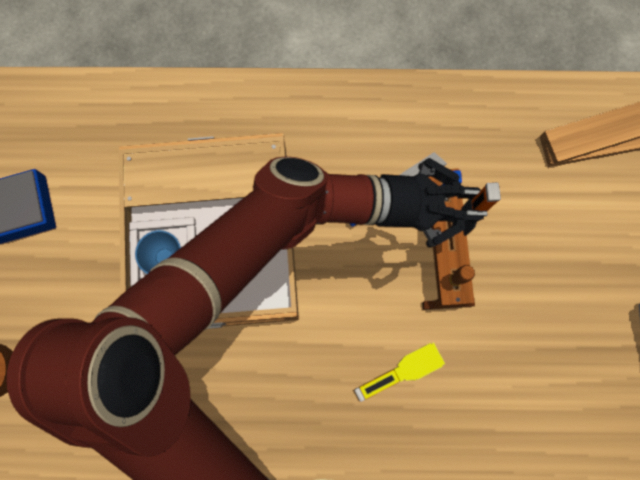

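```bash
python3 -c "
import cv2,numpy as np
ims=[cv2.imread(f'pics/side{k}.png')[180:300,340:540] for k in(0,1,2,3,6,9,10,13,14)]
g=np.vstack([np.hstack(ims[i:i+3]) for i in(0,3,6)])
cv2.imwrite('pics/hist.png',cv2.resize(g,None,fx=1.33,fy=1.33))"
```

```text
(no output)
```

View pics/hist.png

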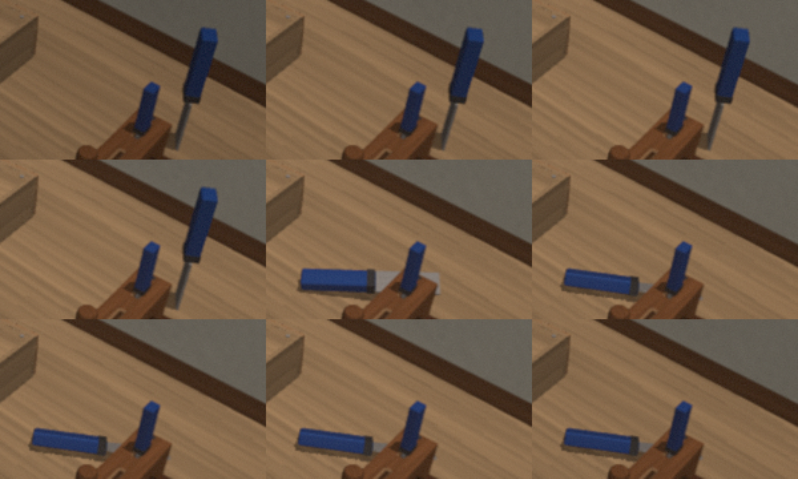

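```bash
python3 -c "
from plan import *
from station import monitor
s=monitor.read_state();R=Ro.from_quat(s['tool_rot']).as_matrix();print(R)
print(R.T@np.array([0,-1,-80]),R.T@np.array([0,0,-1.]))
print(onz('top',[(440,158),(400,185),(352,225)],.01),onz('side',[(365,270),(418,275)],.015))
"
```

```text
[[ 0.0687 -0.0261  0.9973]
 [-0.9361  0.344   0.0734]
 [-0.345  -0.9386 -0.0008]]
[28.5366 74.744  -0.0088] [0.345  0.9386 0.0008]
[[ 0.746  -0.2336  0.01  ]
 [ 0.6864 -0.1494  0.01  ]
 [ 0.6006 -0.0505  0.01  ]] [[ 0.6064 -0.0404  0.015 ]
 [ 0.6823 -0.1374  0.015 ]]
```

{"method": "play_rows", "body": {"rows": [[[20,2,4,0,0,0,0],[20,5,12,0,0,0,0],[20,9,23,0,0,0,0],[20,14,36,0,0,0,0],[20,19,49,0,0,0,0],[20,23,60,0,0,0,0],[20,26,69,0,0,0,0],[20,28,74,0,0,0,0],[20,28.5,75,0,0,0,0],[20,28.5,75,0,0,0,0]]]}}

```text
time: 17.25
ee_pos: [0.5669, -0.2674, 0.2113]
tool_rot: [-0.426, 0.564, -0.384, 0.594]
contact_force: [1.1, 0.0, -2.7]
width: 0.0244
```

```bash
python3 -c "
from ov import *
overlay(16,(370,200,120,110,6),(410,180,80,90,6))
P=np.array([.5628,-.2313,.092]);j=np.array([.9975,.07,0])
for n,c in(('side',(370,200,6)),('top',(410,180,6))):print(((proj(n,[P+j*.028,P-j*.028])+.5-c[:2])*6).round())
"
```

```text
17.25 [-0.5821  0.8882  0.7517  1.9315  1.0619  0.7809 -0.8807] [ 0.5669 -0.2674  0.2113] [-0.4258  0.564  -0.3842  0.5941] 0.02442441776171572 [ 1.0842  0.0184 -2.6522]
side [[452.2644 265.6878]]
top [[487.5846 217.9549]]
tip [ 0.5638 -0.2317  0.1128] b [ 0.0011  0.0011 -1.    ] j [0.9974 0.0726 0.0012] yaw 0.07263112253544511
side [[381.0, 528.0], [307.0, 603.0], [412.0, 402.0], [328.0, 486.0], [406.0, 362.0], [361.0, 405.0], [461.0, 115.0], [414.0, 157.0]]
top [[254.0, 247.0], [270.0, 389.0], [296.0, 193.0], [315.0, 359.0], [322.0, 210.0], [332.0, 299.0], [415.0, 115.0], [426.0, 213.0]]
[[377. 563.]
 [286. 657.]]
[[237. 249.]
 [255. 423.]]
```

View pics/side16c.png

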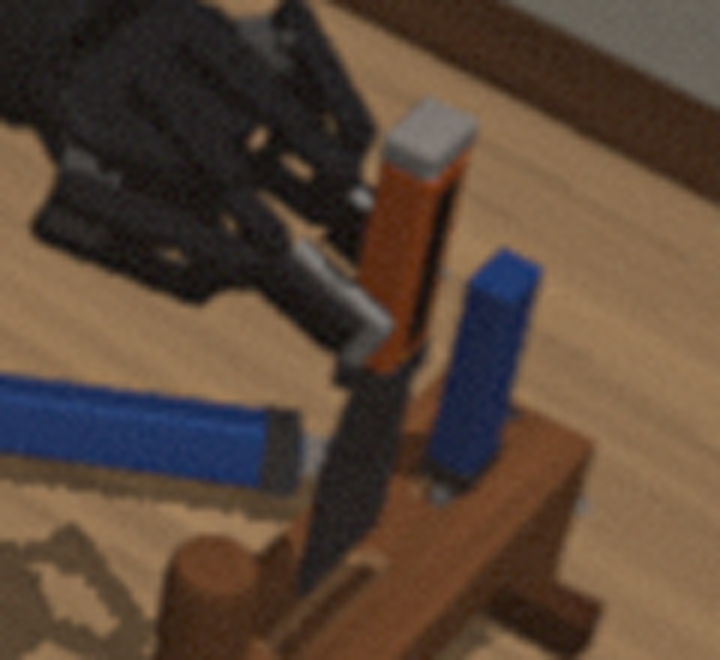

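View pics/top16c.png

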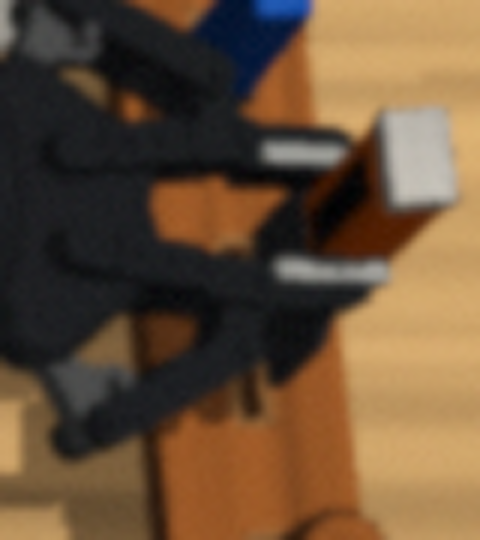

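```bash
python3 -c "
from h import *
crop('pics/f1.png','pics/side16.png',405,275,50,40,15)
crop('pics/f2.png','pics/top16.png',435,210,40,45,13)
"
```

```text
(no output)
```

View pics/f1.png

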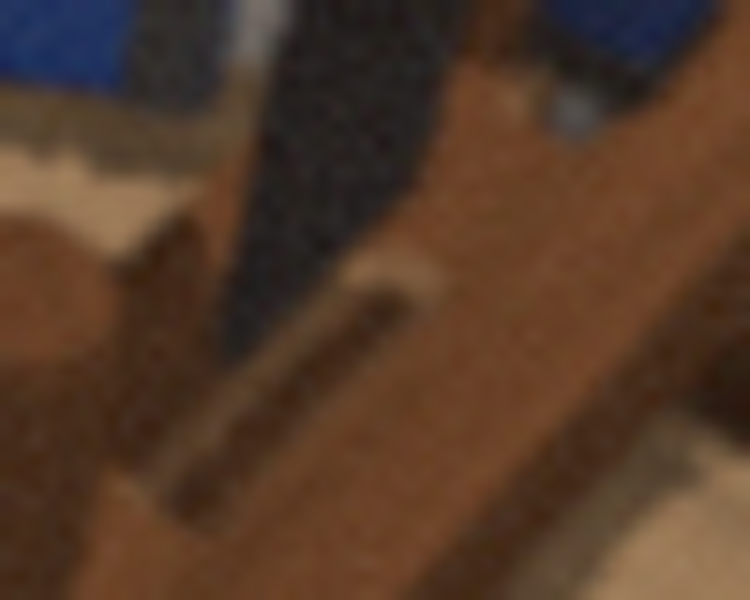

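View pics/f2.png

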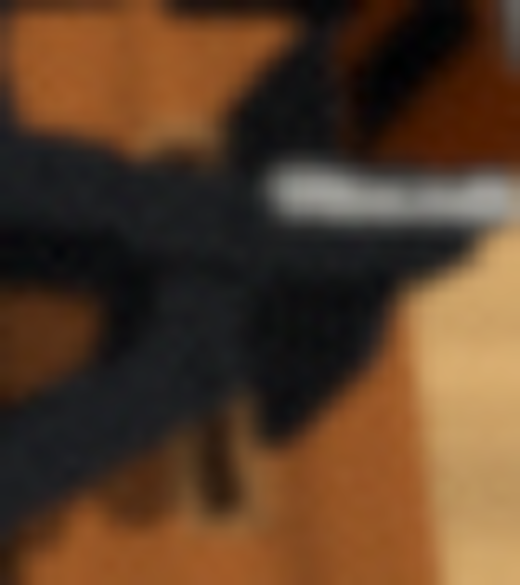

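```bash
python3 -c "
from h import *
np.set_printoptions(precision=4,suppress=True)
print(tri((419.8,298.6),(455.9,243.4)))
print('slot top',onz('top',[(450.3,234.5),(451.8,250.3),(448.7,218.7)],.092))
print('slot side inner ends',onz('side',[(417.2,308.3),(431.2,294.3)],.089))
j=np.array([.9974,.0726,0]);print('model near corner',np.array([.5638,-.2317,.1128])-j*.0225)
"
```

```text
(array([ 0.5406, -0.2333,  0.1182]), np.float64(0.003931223543953744))
slot top [[ 0.5646 -0.231   0.092 ]
 [ 0.5344 -0.2328  0.092 ]
 [ 0.5952 -0.229   0.092 ]]
slot side inner ends [[ 0.5388 -0.2311  0.089 ]
 [ 0.5894 -0.228   0.089 ]]
model near corner [ 0.5414 -0.2333  0.1128]
```

```bash
python3 -c "
from h import *
np.set_printoptions(precision=4,suppress=True)
for z in(.111,.115,.118): print(z,onz('top',[(455.9,243.4)],z),onz('side',[(419.8,298.6)],z))
"
```

```text
0.111 [[ 0.5437 -0.2364  0.111 ]] [[ 0.5448 -0.2291  0.111 ]]
0.115 [[ 0.5428 -0.2355  0.115 ]] [[ 0.5414 -0.2309  0.115 ]]
0.118 [[ 0.5422 -0.2348  0.118 ]] [[ 0.5389 -0.2323  0.118 ]]
```

{"method": "play_rows", "body": {"rows": [[[20,-1,0.4,0.1,0,0,0],[20,0,3.5,0.1,0,0,0],[20,1.5,7.5,0.1,0,0,0],[20,3,11.5,0.1,0,0,0],[20,4.5,15.5,0.1,0,0,0],[20,5,17.3,0.1,0,0,0],[20,5,17.3,0.1,0,0,0]]]}}

```text
time: 18.05
ee_pos: [0.5668, -0.2658, 0.1926]
tool_rot: [-0.426, 0.564, -0.384, 0.594]
contact_force: [-0.2, -0.1, -1.7]
width: 0.0241
```

```bash
python3 -c "
from ov import *
overlay(17,(405,265,50,50,12),(430,200,50,55,11))
"
```

```text
18.05 [-0.5808  0.9227  0.7462  1.9372  1.0651  0.7619 -0.9165] [ 0.5668 -0.2658  0.1926] [-0.426   0.5643 -0.3838  0.594 ] 0.024138971856639765 [-0.1972 -0.073  -1.741 ]
side [[449.6435 272.7047]]
top [[483.5952 220.6925]]
tip [ 0.5636 -0.2301  0.0941] b [ 0.      0.0016 -1.    ] j [0.9973 0.0728 0.0002] yaw 0.07291333867697937
side [[315.0, 348.0], [169.0, 499.0], [377.0, 103.0], [210.0, 271.0], [364.0, 26.0], [276.0, 113.0], [471.0, -455.0], [378.0, -370.0]]
top [[213.0, 260.0], [240.0, 517.0], [286.0, 164.0], [320.0, 464.0], [332.0, 196.0], [350.0, 356.0], [495.0, 27.0], [516.0, 203.0]]
```

View pics/side17c.png

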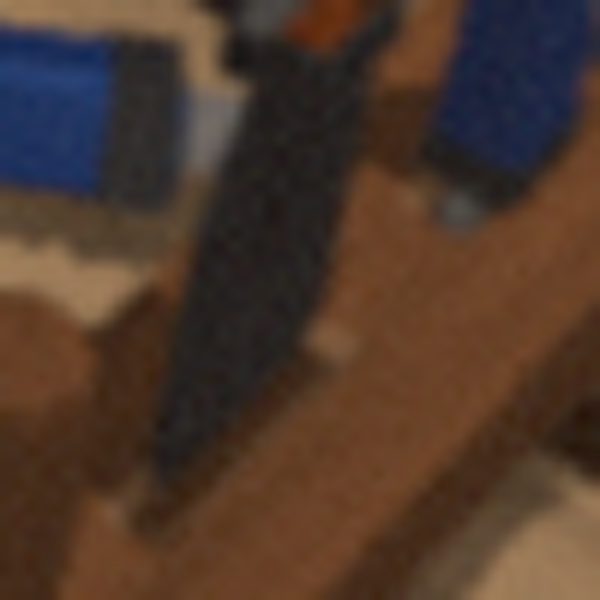

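View pics/top17c.png

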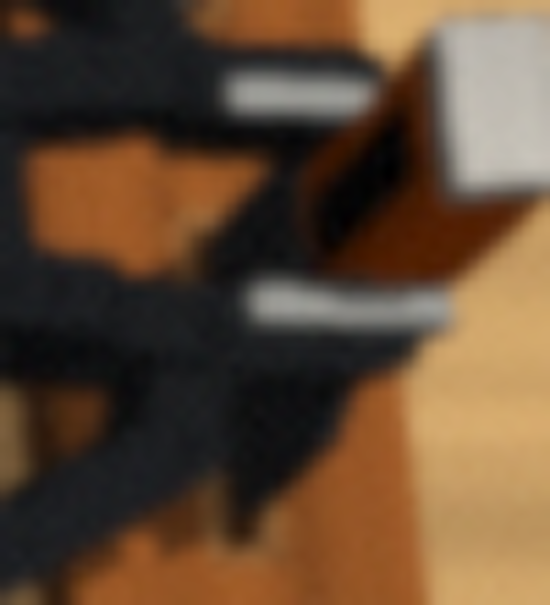

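{"method": "play_rows", "body": {"rows": [[[20,0.5,1.4,0,0,0,0],[20,1,2.8,0,0,0,0],[20,1.5,4.2,0,0,0,0],[20,2,5.6,0,0,0,0],[20,2.6,7,0,0,0,0],[20,3.1,8.4,0,0,0,0],[20,3.1,8.4,0,0,0,0]]]}}

```text
time: 18.85
ee_pos: [0.5668, -0.2659, 0.1838]
tool_rot: [-0.426, 0.564, -0.384, 0.594]
contact_force: [0.9, -0.5, -2.2]
width: 0.024
```

```bash
python3 -c "
from ov import *
overlay(18,(405,265,50,50,12),(430,200,50,55,11))
"
```

```text
18.85 [-0.5794  0.9394  0.7443  1.9394  1.0676  0.7518 -0.9344] [ 0.5668 -0.2659  0.1838] [-0.4258  0.5643 -0.3838  0.5941] 0.02400407070344336 [ 0.9001 -0.4643 -2.1607]
side [[448.8195 276.1147]]
top [[482.2192 221.8947]]
tip [ 0.5637 -0.2301  0.0854] b [ 0.0005  0.0018 -1.    ] j [0.9973 0.0728 0.0006] yaw 0.07285361847318228
side [[308.0, 384.0], [162.0, 535.0], [369.0, 141.0], [202.0, 309.0], [356.0, 66.0], [268.0, 153.0], [462.0, -409.0], [369.0, -324.0]]
top [[202.0, 271.0], [229.0, 527.0], [274.0, 177.0], [307.0, 475.0], [320.0, 209.0], [337.0, 368.0], [479.0, 43.0], [500.0, 218.0]]
```

View pics/side18c.png

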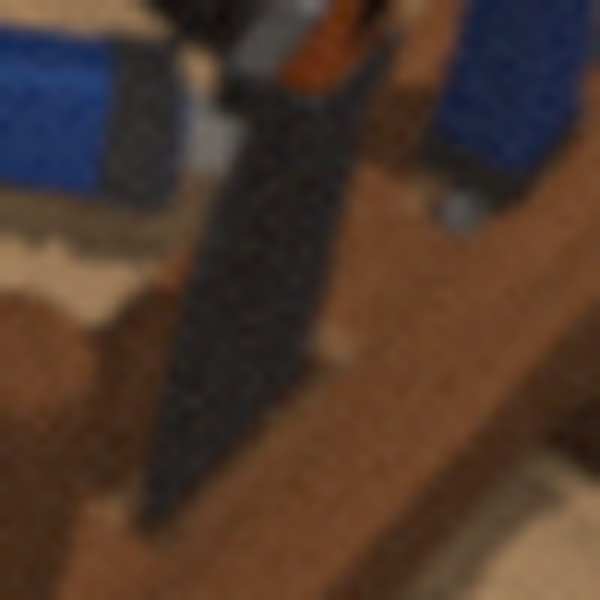

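View pics/top18c.png

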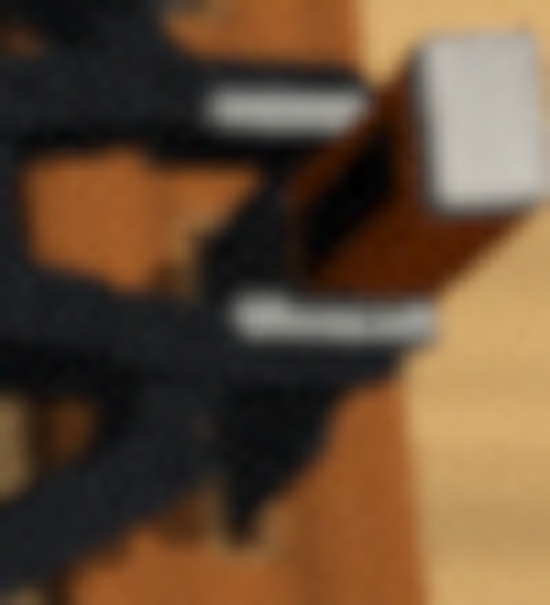

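{"method": "play_rows", "body": {"rows": [[[20,0.7,1.9,0,0,0,0],[20,1.4,3.8,0,0,0,0],[20,2.1,5.6,0,0,0,0],[20,2.8,7.5,0,0,0,0],[20,3.5,9.4,0,0,0,0],[20,4.1,11.3,0,0,0,0],[20,4.8,13.1,0,0,0,0],[20,5.5,15,0,0,0,0],[20,5.5,15,0,0,0,0]]]}}

```text
time: 19.85
ee_pos: [0.5668, -0.2659, 0.1677]
tool_rot: [-0.426, 0.564, -0.384, 0.594]
contact_force: [0.8, 0.5, -1.8]
width: 0.0244
```

{"method": "play_rows", "body": {"rows": [[[20,0.7,1.9,0,0,0,0],[20,1.4,3.8,0,0,0,0],[20,2.1,5.6,0,0,0,0],[20,2.8,7.5,0,0,0,0],[20,3.5,9.4,0,0,0,0],[20,4.1,11.3,0,0,0,0],[20,4.8,13.1,0,0,0,0],[20,5.5,15,0,0,0,0],[20,6.2,16.9,0,0,0,0],[20,6.9,18.8,0,0,0,0],[20,7.6,20.6,0,0,0,0],[20,8.3,22.5,0,0,0,0],[20,8.3,22.5,0,0,0,0]]]}}

```text
time: 21.15
ee_pos: [0.5669, -0.266, 0.1438]
tool_rot: [-0.426, 0.564, -0.384, 0.594]
contact_force: [-0.8, 0.8, -2.8]
width: 0.0244
```

```bash
python3 -c "
from ov import *
s=overlay(19,(380,210,100,100,6),(400,170,100,100,6)); print(s['wrist_torque'])
"
```

```text
21.15 [-0.5735  1.0172  0.7352  1.9444  1.0777  0.7096 -1.0119] [ 0.5669 -0.266   0.1438] [-0.4258  0.5643 -0.3838  0.5941] 0.024408796078405588 [-0.8411  0.8074 -2.7871]
side [[445.0647 291.1472]]
top [[476.1331 227.205 ]]
tip [ 0.5637 -0.2302  0.0453] b [ 0.0005  0.0018 -1.    ] j [0.9973 0.0728 0.0006] yaw 0.07287657477819239
side [[286.0, 600.0], [215.0, 676.0], [316.0, 485.0], [234.0, 569.0], [309.0, 451.0], [266.0, 494.0], [359.0, 227.0], [314.0, 270.0]]
top [[264.0, 357.0], [278.0, 491.0], [301.0, 308.0], [318.0, 465.0], [324.0, 326.0], [333.0, 409.0], [404.0, 243.0], [415.0, 334.0]]
[1.4943 0.1274 0.0423]
```

View pics/side19c.png

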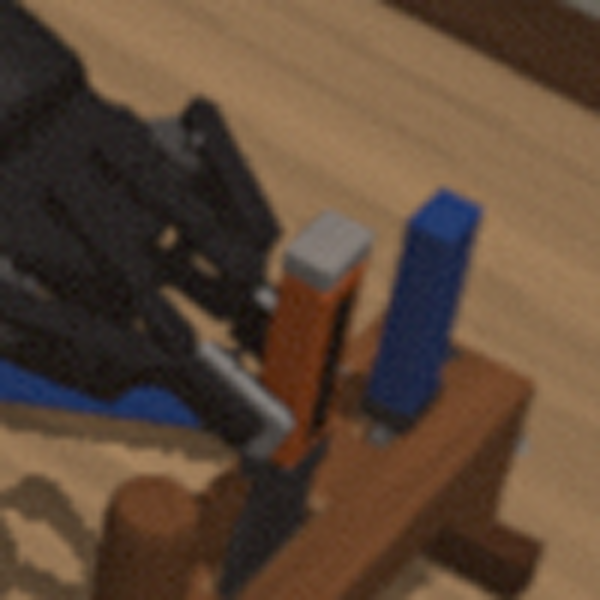

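View pics/top19c.png

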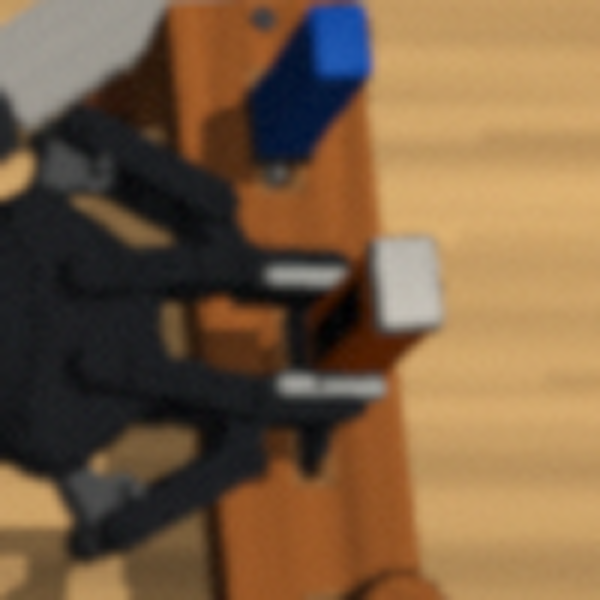

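{"method": "play_rows", "body": {"rows": [[[20,0.7,1.9,0,0,0,0],[20,1.4,3.8,0,0,0,0],[20,2.1,5.6,0,0,0,0],[20,2.8,7.5,0,0,0,0],[20,3.5,9.4,0,0,0,0],[20,4.1,11.3,0,0,0,0],[20,4.8,13.1,0,0,0,0],[20,5.5,15,0,0,0,0],[20,6.2,16.9,0,0,0,0],[20,6.9,18.8,0,0,0,0],[20,7.6,20.6,0,0,0,0],[20,8.3,22.5,0,0,0,0],[20,9,24.4,0,0,0,0],[20,9.7,26.3,0,0,0,0],[20,9.7,26.3,0,0,0,0]]]}}

```text
time: 22.75
ee_pos: [0.5669, -0.266, 0.1158]
tool_rot: [-0.426, 0.564, -0.384, 0.594]
contact_force: [-0.6, -0.2, -2.5]
width: 0.0242
```

```bash
python3 -c "
from ov import *
s=overlay(20,(400,220,80,80,8)); print(s['wrist_torque'])
"
```

```text
22.75 [-0.5701  1.0723  0.7283  1.9428  1.083   0.6832 -1.0632] [ 0.5669 -0.266   0.1158] [-0.4258  0.5643 -0.3838  0.5941] 0.024198001659571207 [-0.6411 -0.1526 -2.4766]
side [[442.5606 301.1823]]
top [[472.1529 230.6965]]
tip [ 0.5637 -0.2302  0.0173] b [ 0.0005  0.0018 -1.    ] j [0.9973 0.0728 0.0006] yaw 0.07285173102306003
side [[206.0, 791.0], [112.0, 891.0], [244.0, 643.0], [136.0, 755.0], [234.0, 599.0], [178.0, 658.0], [299.0, 312.0], [239.0, 370.0]]
top [[244.0, 450.0], [254.0, 538.0], [268.0, 419.0], [279.0, 522.0], [283.0, 431.0], [288.0, 486.0], [333.0, 379.0], [340.0, 438.0]]
[ 1.422   0.1588 -0.034 ]
```

View pics/side20c.png

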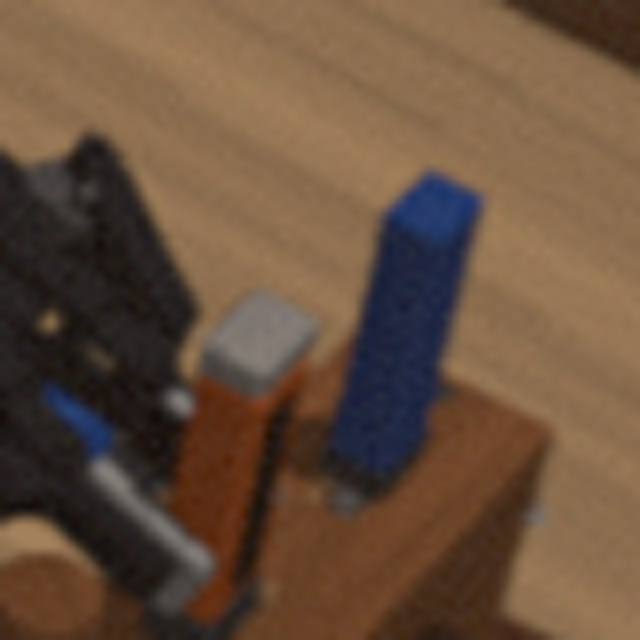

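{"method": "play_rows", "body": {"rows": [[[20,0.35,0.95,0,0,0,0],[20,0.7,1.9,0,0,0,0],[20,1,2.8,0,0,0,0],[20,1.4,3.8,0,0,0,0],[20,1.7,4.7,0,0,0,0],[20,2.1,5.6,0,0,0,0],[20,2.1,5.6,0,0,0,0]]]}}

```text
time: 23.55
ee_pos: [0.5669, -0.2661, 0.11]
tool_rot: [-0.426, 0.564, -0.384, 0.594]
contact_force: [-0.1, 1.2, -1.4]
width: 0.0243
```

{"method": "play_rows", "body": {"rows": [[[20,0.35,0.95,0,0,0,0],[20,0.7,1.9,0,0,0,0],[20,0.7,1.9,0,0,0,0]]]}}

```text
time: 23.85
ee_pos: [0.5669, -0.2661, 0.1079]
tool_rot: [-0.426, 0.564, -0.384, 0.594]
contact_force: [-1.1, -0.7, -2.7]
width: 0.0245
```

{"method": "play_rows", "body": {"rows": [[[20,0.35,0.95,0,0,0,0],[20,0.7,1.9,0,0,0,0],[20,0.7,1.9,0,0,0,0]]]}}

```text
time: 24.15
ee_pos: [0.567, -0.2663, 0.1063]
tool_rot: [-0.426, 0.564, -0.384, 0.594]
contact_force: [0.1, 0.3, -2.2]
width: 0.0247
```

```bash
python3 -c "
from ov import *
s=overlay(21,(410,240,60,60,12),(420,190,70,70,9)); print(s['wrist_torque'])
"
```

```text
24.15 [-0.5689  1.0916  0.7262  1.9412  1.0846  0.6749 -1.0808] [ 0.567  -0.2663  0.1063] [-0.4258  0.5641 -0.3841  0.5941] 0.024650713564126032 [ 0.0953  0.2639 -2.2174]
side [[441.8387 304.5256]]
top [[470.9551 231.8011]]
tip [ 0.5639 -0.2305  0.0078] b [ 0.001   0.0012 -1.    ] j [0.9974 0.0726 0.0011] yaw 0.07266793472989806
side [[183.0, 982.0], [42.0, 1132.0], [239.0, 762.0], [78.0, 930.0], [224.0, 698.0], [140.0, 786.0], [319.0, 273.0], [231.0, 360.0]]
top [[183.0, 392.0], [203.0, 588.0], [234.0, 324.0], [259.0, 552.0], [267.0, 351.0], [280.0, 472.0], [379.0, 234.0], [394.0, 367.0]]
[1.3211 0.0414 0.017 ]
```

View pics/side21c.png

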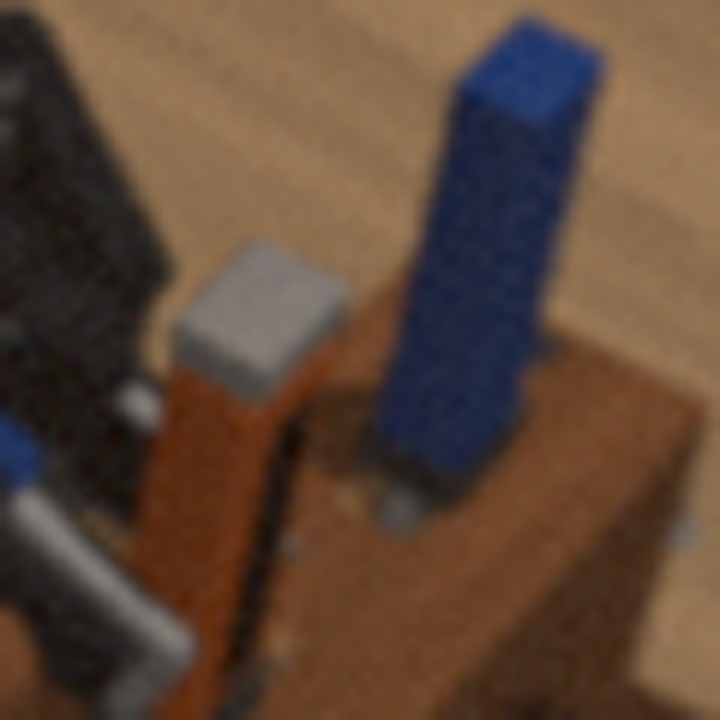

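View pics/top21c.png

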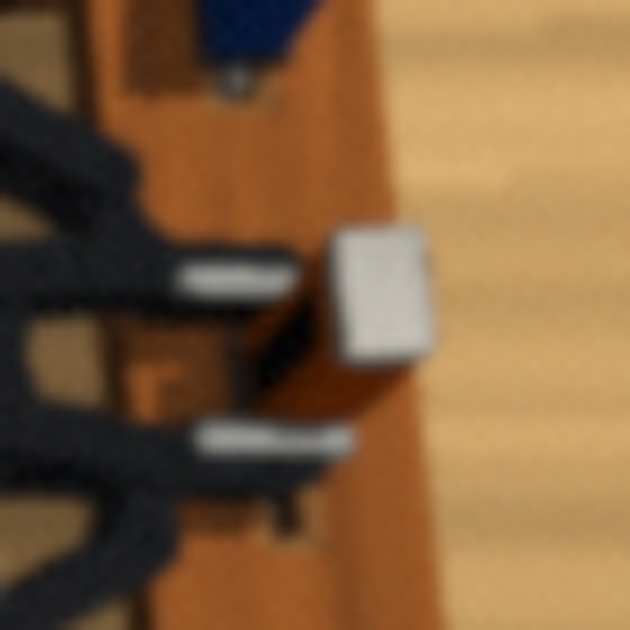

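{"method": "play_rows", "body": {"rows": [[[20,0.2,0.5,0,0,0,0],[20,0.35,0.95,0,0,0,0],[20,0.5,1.4,0,0,0,0],[20,0.5,1.4,0,0,0,0]]]}}

```text
time: 24.65
ee_pos: [0.567, -0.2667, 0.1062]
tool_rot: [-0.426, 0.563, -0.385, 0.594]
contact_force: [-0.5, 3.1, 5.1]
width: 0.024
```

{"method": "play_rows", "body": {"rows": [[[20,0.2,0.5,0,0,0,0],[20,0.35,0.95,0,0,0,0],[20,0.35,0.95,0,0,0,0]]]}}

```text
time: 24.95
ee_pos: [0.567, -0.2669, 0.1063]
tool_rot: [-0.427, 0.563, -0.386, 0.593]
contact_force: [-1.2, 4.4, 7.2]
width: 0.0242
```

```bash
python3 -c "
from ov import *
s=overlay(22,(400,230,70,100,8),(420,190,70,70,9)); print(s['wrist_torque'])
P=np.array([.564,-.2305,.19]);j=np.array([.9975,.07,0]);i=np.array([.07,-.9975,0])
for n,o,k in(('side',(400,230),8),('top',(420,190),9)): print(n,((proj(n,[P+j*a*.013+i*b*.009 for a,b in((1,1),(1,-1),(-1,-1),(-1,1))])+.5-o)*k).round().tolist(), 'front',((proj(n,[P+j*a*.013+i*b*.009-[0,0,.098] for a,b in((1,1),(1,-1),(-1,-1),(-1,1))])+.5-o)*k).round().tolist())
"
```

```text
24.95 [-0.5694  1.0954  0.7277  1.9404  1.0857  0.6763 -1.0851] [ 0.567  -0.2669  0.1063] [-0.4266  0.563  -0.386   0.5934] 0.02418034269054367 [-1.192   4.4462  7.2385]
side [[442.1441 304.6987]]
top [[471.3181 231.7767]]
tip [ 0.5641 -0.2316  0.0076] b [ 0.0024 -0.0032 -1.    ] j [0.9974 0.0716 0.0022] yaw 0.07169027855879975
side [[206.0, 737.0], [112.0, 837.0], [242.0, 590.0], [135.0, 702.0], [232.0, 547.0], [176.0, 606.0], [294.0, 264.0], [235.0, 321.0]]
top [[188.0, 391.0], [208.0, 587.0], [238.0, 323.0], [262.0, 551.0], [270.0, 350.0], [283.0, 472.0], [381.0, 235.0], [395.0, 367.0]]
[-0.111  -0.0204 -0.2024]
side [[328.0, 272.0], [262.0, 237.0], [202.0, 294.0], [269.0, 330.0]] front [[262.0, 557.0], [201.0, 521.0], [144.0, 579.0], [206.0, 615.0]]
top [[428.0, 227.0], [334.0, 233.0], [348.0, 365.0], [442.0, 360.0]] front [[311.0, 345.0], [226.0, 350.0], [238.0, 471.0], [324.0, 466.0]]
```

View pics/side22c.png

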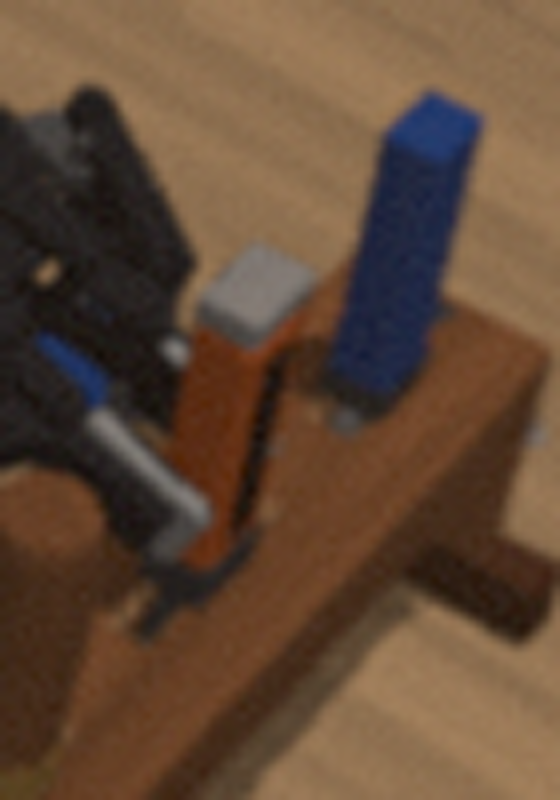

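View pics/top22c.png

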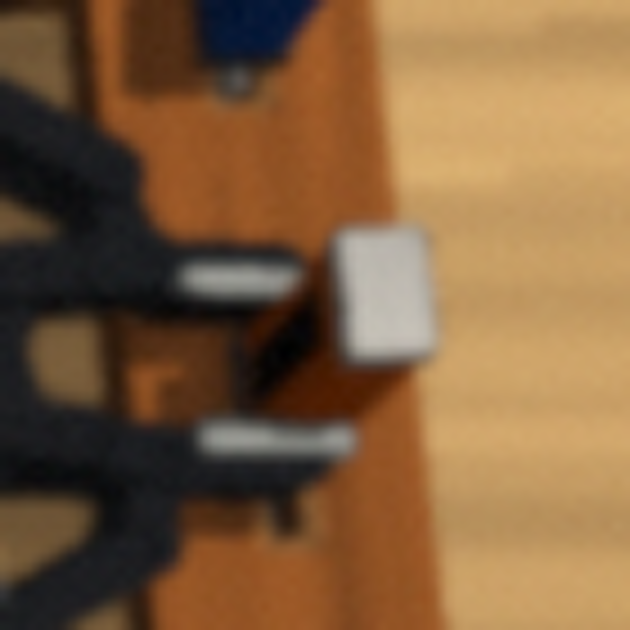

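{"method": "play_rows", "body": {"rows": [[[20,-0.3,-0.7,0,0,0,0],[20,-0.5,-1.4,0,0,0,0],[20,-0.5,-1.4,0,0,0,0]]]}}

```text
time: 25.35
ee_pos: [0.567, -0.2668, 0.1062]
tool_rot: [-0.426, 0.564, -0.385, 0.594]
contact_force: [0.4, -0.1, 5.4]
width: 0.0241
```

{"method": "play_rows", "body": {"rows": [[[28,0,0,0,0,0,0],[32,0,0,0,0,0,0],[36,0,0,0,0,0,0],[42,0,0,0,0,0,0],[50,0,0,0,0,0,0],[60,0,0,0,0,0,0],[66,0,0,0,0,0,0],[66,0,0,0,0,0,0]]]}}

```text
time: 26.15
ee_pos: [0.5669, -0.2662, 0.105]
tool_rot: [-0.426, 0.564, -0.384, 0.594]
contact_force: [-0.8, -0.5, 1.5]
width: 0.0565
```

```bash
python3 -c "
from ov import *
s=look(23,(400,230,70,100,8),(400,170,90,100,6))
"
```

```text
26.15 [-0.5688  1.0936  0.7257  1.9411  1.0846  0.6736 -1.0825] [ 0.5669 -0.2662  0.105 ] [-0.4257  0.5642 -0.3839  0.5942] 0.05649694947824986 [-0.7636 -0.5226  1.5447]
side [[441.6796 304.9351]]
top [[470.7347 231.9651]]
```

View pics/side23c.png

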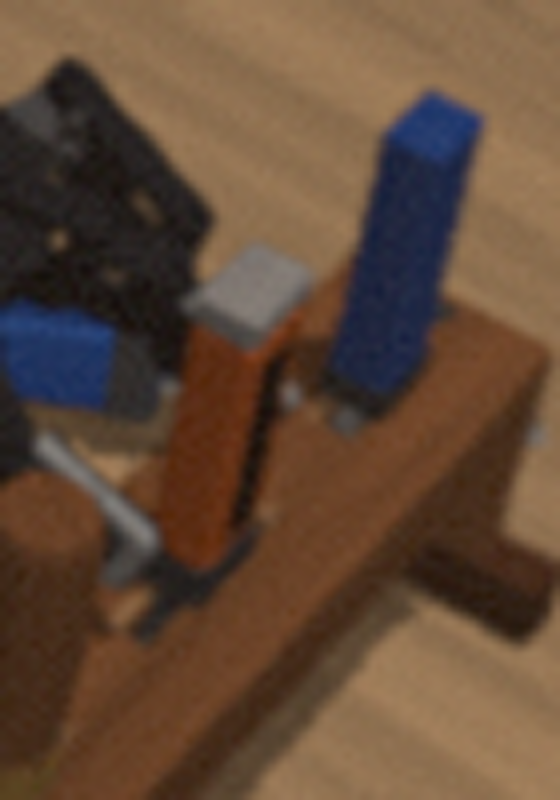

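View pics/top23c.png

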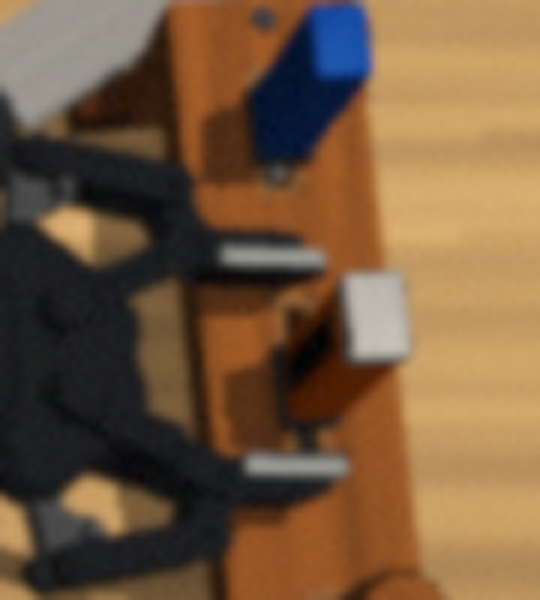

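{"method": "play_rows", "body": {"rows": [[[66,-5,0,0,0,0,0],[66,-15,0,0,0,0,0],[66,-28,0,0,0,0,0],[66,-45,0,0,0,0,0],[66,-62,0,0,0,0,0],[66,-80,0,0,0,0,0],[66,-95,-10,0,0,0,0],[66,-108,-25,0,0,0,0],[66,-115,-40,0,0,0,0],[66,-120,-50,0,0,0,0],[66,-120,-50,0,0,0,0]]]}}

```text
time: 27.35
ee_pos: [0.5604, -0.1703, 0.1947]
tool_rot: [-0.425, 0.563, -0.384, 0.595]
contact_force: [0.4, -0.9, -0.7]
width: 0.0566
```

```bash
python3 -c "
from ov import *
s=look(24,(380,210,100,110,7),(400,150,100,130,5))
P=np.array([.564,-.2305,.19]);j=np.array([.9975,.07,0]);i=np.array([.07,-.9975,0])
for n,o,k in(('side',(380,210),7),('top',(400,150),5)): print(n,((proj(n,[P+j*a*.013+i*b*.009 for a,b in((1,1),(1,-1),(-1,-1),(-1,1))])+.5-o)*k).round().tolist(), 'front',((proj(n,[P+j*a*.013+i*b*.009-[0,0,.098] for a,b in((1,1),(1,-1),(-1,-1),(-1,1))])+.5-o)*k).round().tolist())
"
```

```text
27.35 [-0.7093  0.8979  0.6699  1.9057  0.9284  0.9279 -0.8805] [ 0.5604 -0.1703  0.1947] [-0.4249  0.5634 -0.3841  0.5954] 0.05657308468345941 [ 0.4231 -0.903  -0.6892]
side [[406.0866 248.4161]]
top [[427.988  223.4209]]
side [[427.0, 378.0], [369.0, 347.0], [317.0, 397.0], [375.0, 429.0]] front [[369.0, 627.0], [315.0, 596.0], [266.0, 646.0], [320.0, 678.0]]
top [[338.0, 326.0], [285.0, 329.0], [293.0, 403.0], [346.0, 400.0]] front [[273.0, 392.0], [225.0, 394.0], [232.0, 462.0], [280.0, 459.0]]
```

View pics/side24c.png

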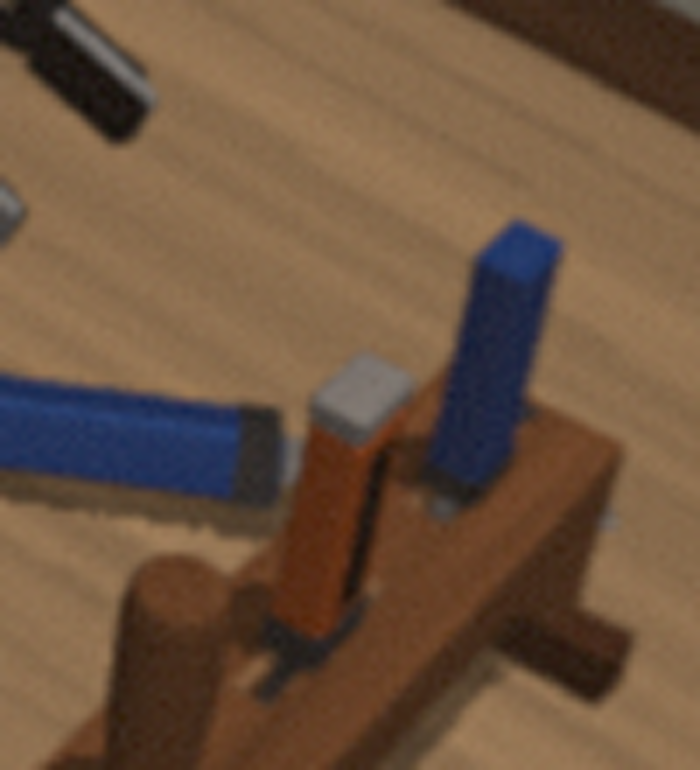

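View pics/top24c.png

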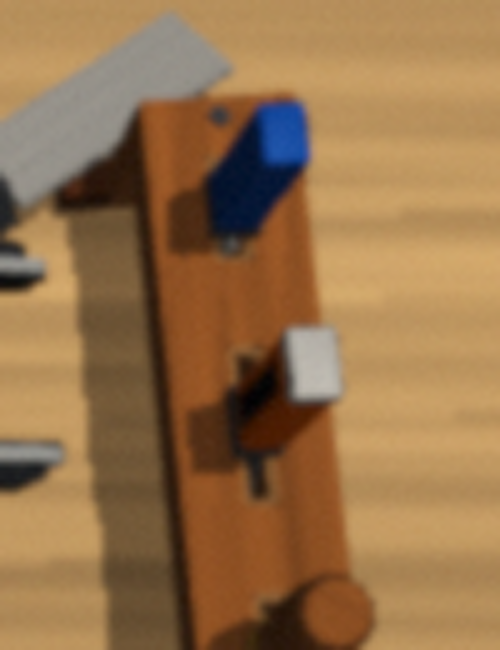

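View pics/side24.png

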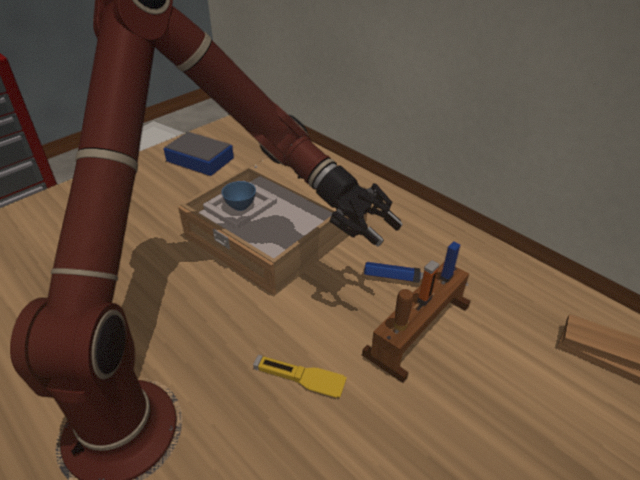

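```bash
python3 -c "
from station import manip,monitor
s=monitor.read_state();print(s['time'],s['joint_vel'].round(3),s['contact_force'])
print(manip.job_done())"
```

```text
27.45 [ 0.006  0.02  -0.007  0.008 -0.001 -0.002  0.001] [0.06634208 0.11785928 1.3917708 ]
the job is handed in; nothing more can be done
None
```

The orange scraper is in the rack's middle slot, blade down and handle up. I handed the job in at 27.5 s.

**What I did:** I gripped the blade by its edges and drew the scraper out about 100 mm from under the cover. I then took it anew by the handle and turned it blade-down. I lowered it into the slot at about 20 mm/s, slower towards the end, until the handle touched the board at about 10 N. I eased that off, opened the fingers and backed away.

**Last checks:**
- **Seating:** In both cameras the handle's butt lies within 1–2 px of where it should be when fully home. The scraper stayed upright after release, with the gripper clear of it.
- **Rest of the rack and crate:** The bowl, chisel and small filling knife look unmoved.

**What disagreed:**
- **Tool tip position:** The real fingertips were about 29 mm short of the reported TCP along the tool, so I steered by the cameras and contact force.
- **Camera mismatch:** At the blade tip the two cameras' sight lines missed each other by about 4 mm.
- **Contact height:** Contact came about 2 mm lower than my arm model predicted.
- **Large blue knife:** The look-alike standing behind the rack fell over by about 5 s, while the arm was still at the crate and nowhere near it. I left it lying on the bench.

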